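# Hang the gauge plate on its catch hook

### The job

Take the gauge plate out of the slotted rack and hang it on the blue hook with its marked orange and yellow face pointing outward, away from the hook's post. Push it down past the spring catch and press it home on the rubber saddle with 10 to 15 newtons for half a second, never more than 18, then let go. Leave the other things on the bench where they are.

Things in the scene. Friction and masses are not known exactly. Their poses are not given: they have to be found in the camera images.
- plate: flat aluminium gauge plate, 5 mm thick (x), 56 wide (y), 164 high (z), about 0.12 kg. Marked face (orange field, yellow side scales, black ticks) = its -x face; back bare metal. Origin: middle of the lower edge. Upward on its middle line: solid 0-42 mm; closed through-slot 16 wide 42-102; bridge 102-112; window 16 wide 112-128; solid grip field 128-164, pinched across the thickness from above
- plate_seat (a point): upper end of the plate's slot = lower edge of the bridge, which hangs on the hook; 102 mm above the plate's origin, mid thickness; axes as the plate. The spring catch snaps into the window above the bridge
- plate_grip (a point): middle of the plate's grip field, 151 mm above the plate's origin, 13 mm below its top edge; axes as the plate
- rack: fixed grey block 70 x 90 x 30 mm, turned any way round, with a slot 7.5 x 64 mm along its y, 24 mm deep, in which the plate stands upright (plate axes along rack axes, within the play); origin: centre of the underside; slot floor 6 mm above it. The plate lifts straight up and may be set back here for another grasp
- stand: fixed hook stand: dark base 130 (x) x 100 (y) x 10 mm, grey post 14 x 20 mm at x = +47 mm, 160 high; origin: centre of the base's underside. A blue clamp on the post carries the hook arm (10 mm wide), which reaches along -x, the outward side, where the plate's marked face must look (plate axes then parallel to stand axes)
- hook_nominal (a point): fixed point, axes as the stand: top of the black rubber saddle in the hung plate's middle plane if the clamp were at mid setting; stand frame (-20, 0, 140) mm. The whole hook (arm, tip, saddle, catch) is really clamped up to 8 mm higher or lower, not measured, so home must be felt. The saddle is sprung: 2 N to start, then 8 N per mm, 4 mm travel. Arm underside is 12 mm below it
- tip_nominal (a point): fixed point: top of the hook's upturned tip at mid clamp setting, 25.5 mm above the saddle top. Tip: round bar, radius 3.5 mm; its inner side is 3.5 mm outward of the hung plate's middle plane, and it leans 3 mm outward at the top. Pass the slot over it along stand +x, starting 35 mm or more outward, slot end some 37 mm above hook_nominal; then lower the plate straight down
- roller_nominal (a point): fixed point: axis of the white catch roller (radius 7 mm, sprung outward) at mid clamp setting, 17.5 mm above the saddle top, 6.3 mm behind the hung plate's middle plane, so that it stands 3.2 mm into the plate's thickness. Blue parts behind it start 21 mm behind the middle plane and rise to 23 mm above the saddle top
- catch (a joint): how far the roller is pushed back, in m: 0 = out, at most 0.008. The bridge meets it about 23 mm above the saddle and passes it with 2 to 5 N of downward push (far more, or jams, if held 3 mm or more nearer the post), then pulls the plate down with up to 5 N; about 2 mm above the saddle it snaps out through the plate's window; then the plate sits on the saddle
- cup_a: bystander: closed paint cup with pale collar, 100 x 100 x 165 mm, origin under its centre
- cup_s2: bystander: small paint cup with orange lid, 73 x 73 x 120 mm, origin under its centre
- tin_small_3: bystander: small tin, 62 x 62 x 74 mm, origin under its centre
- marker_2: bystander: blue-capped marker lying flat, 128 x 18 x 18 mm
- gauge: bystander: black and orange film-thickness meter lying flat, 105 x 62 x 26 mm
- coupler: bystander: small brass air coupler lying flat, 66 x 25 x 25 mm

How it is judged:
On the way, in this order (a step that is already met when the one before it is completed fails the run):
1. the plate is out of the rack (distance of plate from where it was at the start of the episode above 0.05 m), for 0.1 s.
2. the plate, past the catch, is pressed home on the saddle with more than 9 N (contact force between plate and stand above 9 N and z of plate in the frame of stand below 0.0475 m and x of plate in the frame of stand between -0.03 and -0.008 m and x of stand in the frame of plate above 0.005 m and value of joint catch below 0.0008 m), for 0.2 s.
At the end, for the whole second after the job is handed in: Plate hung, marked face outward: slot end within 9.5 mm of the nominal saddle height (covers every clamp setting), 9 mm along and 7 mm across the hook; catch pushed back under 1 mm; upright within 0.2 rad, square to the stand within 0.3 rad; released, at rest (under 6 cm/s) (z of plate_seat in the frame of stand between 0.1305 and 0.1495 m and x of plate_seat in the frame of stand between -0.029 and -0.011 m and y of plate_seat in the frame of stand between -0.007 and 0.007 m and x of stand in the frame of plate above 0.005 m and angle between the x axis of plate and the x axis of stand, either way round below 0.3 rad and angle between plate's own z axis and vertical below 0.2 rad and value of joint catch below 0.001 m and linear speed of plate below 0.06 m/s and contact force between plate and the fingers below 0.1 N); the robot touches nothing.
It fails at once if the plate bears on the hook stand with more than 20 N (contact force between plate and stand above 20 N).
It fails at once if a bystander is shifted by more than 3 cm (distance of any of cup_a, cup_s2, tin_small_3, marker_2, gauge, coupler from where it was at the start of the episode above 0.03 m).
It also fails if it takes over 64 s, if anything falls off the work surface, if the arm or the gripper's body presses on something with over 40 N, if the wrist force passes 120 N, or if a joint passes its speed limit or range.

### The arm

A 6-joint arm with a two-finger parallel gripper is mounted at the origin on a cart in front of the work surface, level with it; the furniture and walls round the work are solid. World frame = base frame: x ahead of the robot, y to its left, z up, the work surface at z = 0. Lengths are in m, angles in rad, forces in N, time in s.
With the tool pointing down it reaches from about 0.375 to 0.9 m from the base axis. Payload 3.1 kg.
Tool frame: the origin (TCP) lies between the finger pads; the fingertips stand 25 mm ahead of it and the grasp point (between the pads) lies 6 mm ahead of it; z points along the fingers, y is the direction in which the jaws open and shut (so a half turn about z gives the same grasp; the last joint's range is limited). The gripper opens to 87 mm and grips with 3 to 60 N. Pads are 19 mm wide; open, the fingers measure 117 mm over their backs; the gripper's body (75 mm by 190 mm) begins 51 mm behind the grasp point.
Start: joints at [1.091, 0.527, 1.433, -0, 1.181, -0.178], TCP at [0.185, 0.597, 0.248] pointing down, gripper open.
Joint ranges: [-3.08, 3.08], [-0.75, 2.2], [0.22, 2.44], [-1.43, 4.57], [0, 2.65], [-2.85, 2.85]. Speed limits (rad/s): [2.79, 2.79, 3.14, 3.14, 3.14, 3.14].

### API

Orientations are given as a unit quaternion [w, x, y, z].
In Python, from bench import sensors, camera, manip gives the robot as it stands.
- The arm moves only by the shell command python3 -m handwheel 'ROWS' [FORCE]. ROWS is JSON, one flat list of numbers, 7 for each row, row after row: the turn, a rotation vector about the tool's x, y, z in degrees, then the shift along the tool's x, y, z in cm, then the opening, from 0 (shut) to 1 (fully open). A call has 1 to 5 rows; each row shifts and turns the pose as measured when the row begins, along the tool's axes as they then stand; what a row does not reach is not made up. A row lasts 1/8 s, in which the tool goes at most 62.5 mm and 10.7 degrees, less where a joint would pass 70% of its speed; a pose out of reach is approached as far as the arm can. A call with a gripper value outside its range is refused whole. The fingers move at their own pace and stop on an object; FORCE is the grip in N (left out, the last holds). Time passes only in rows, so rows that do not move let the fingers close. It gives the time, the measured TCP pose, the force and the opening at its end, in the units of the state.
- sensors.state(): the state, without advancing time (a new reading comes with each control period).
- camera(name): name is "side" or "top" or "wrist"; returns a dict with "img" (480x640x3 uint8, red, green, blue), "depth" (480x640 float32, m along the optical axis (not along the pixel's ray), 0 where there is no reading), "vertical_fov" (degrees; the focal length in pixels is half the picture's height over the tangent of half this angle, whatever the lens; pixels are square), "cx", "cy" (the principal point, pixels), "dist_coeffs" ([k1, k2, p1, p2, k3] as OpenCV has them; the pictures are not rectified), "eye" and "rotation" of the camera in the world. Camera axes: x right, y down, z forward; pixel columns grow to the right and rows downward; lengths in m; the calibration is good to about 2 mm. A picture is of the moment at which its call begins.
- manip.close_job(): hands the job in, once; it reports no verdict.
The state is a dict: "time_s": time; "joints": joint angles; "joint_velocities": joint speeds; "effort": joint torques, N m; "position": TCP position; "ee_rot": TCP orientation; "ft_force": force on the tool from outside, world axes, zero at the start; "moment": the same for the moment, N m; "grip_width": opening from 0.0 (shut) to 1.0 (fully open).
Only numpy, scipy, OpenCV 4.12 (cv2) and the standard library are available. Lean on these libraries where they do the work, as an engineer would, in place of code of your own. Each camera call takes 0.05 s, during which the arm holds its last target.

## Working session

There is one attempt and no reset: what is moved stays moved. The work goes in short steps, Python scripts to look and compute and a shell command to move; the robot and the scene stay as the last step left them, time stands still between calls to the robot, and variables do not carry over. Pictures are saved under pics/ and viewed, and the job is handed in when it is done.

```bash
ls; mkdir -p pics
cat > h.py <<'E'
import numpy as np, cv2
from bench import sensors, camera, manip
def K(c):
    f=240/np.tan(np.radians(c["vertical_fov"])/2)
    return np.array([[f,0,c["cx"]],[0,f,c["cy"]],[0,0,1.]])
def pts(c):
    v,u=np.mgrid[0:480,0:640].astype(float)
    n=cv2.undistortPoints(np.stack([u.ravel(),v.ravel()],1).reshape(-1,1,2),K(c),np.array(c["dist_coeffs"],float)).reshape(480,640,2)
    d=c["depth"]
    P=np.dstack([n*d[...,None],d])
    return P@np.array(c["rotation"]).T+np.array(c["eye"])
def save(c,n): cv2.imwrite(f"pics/{n}.png",c["img"][...,::-1])
E
python3 - <<'E'
from h import *
import pickle
for n in ("side","top","wrist"):
    c=camera(n); save(c,n+"0"); pickle.dump(c,open(n+"0.pkl","wb")); print(n,c["vertical_fov"],c["dist_coeffs"],np.round(c["eye"],3),np.round(c["rotation"],3).tolist(),(c["depth"]>0).mean())
print(sensors.state())
E
```

```text
pics
side 55.422207965074314 [0.03020885 0.         0.         0.         0.        ] [ 0.329 -1.311  0.597] [-0.549, 0.826, -0.103, 0.07] 0.9960709635416667
top 42.51366887474298 [-0.16399345  0.          0.          0.          0.        ] [ 0.352 -0.242  1.503] [-0.062, 0.709, -0.7, 0.058] 0.9959798177083333
wrist 59.43969121100342 [-0.08524429  0.          0.          0.          0.        ] [0.121 0.617 0.384] [0.101, 0.799, 0.589, 0.073] 0.9933984375
{'time_s': 0.15, 'joints': array([ 1.09151543e+00,  5.28263826e-01,  1.43359544e+00, -4.43333363e-05,
        1.18135497e+00, -1.78500729e-01]), 'joint_velocities': array([ 0.00181932, -0.00231345, -0.00439733, -0.00081118,  0.00124106,
        0.00010066]), 'effort': array([ 5.89386236e-04, -4.40428305e+01, -1.76841187e+01,  6.33465196e-02,
        5.52539108e-02, -8.74548664e-05]), 'position': array([0.18491324, 0.59649183, 0.24679348]), 'ee_rot': array([-2.42479480e-04,  1.49815437e-01,  9.88713648e-01, -7.73956445e-04]), 'ft_force': array([-0.01858247,  0.07536175,  0.55800368]), 'moment': array([ 0.00852209, -0.01076662, -0.05402986]), 'grip_width': 0.9978347350668765}
```

```bash
sed -i 's/^import numpy.*/&\nfrom scipy.spatial.transform import Rotation as R\ndef rot(q): return R.from_quat([q[1],q[2],q[3],q[0]]).as_matrix()/; s/np.array(c\["rotation"\]).T/rot(c["rotation"]).T/' h.py; cat h.py
```

```text
import numpy as np, cv2
from scipy.spatial.transform import Rotation as R
def rot(q): return R.from_quat([q[1],q[2],q[3],q[0]]).as_matrix()
from bench import sensors, camera, manip
def K(c):
    f=240/np.tan(np.radians(c["vertical_fov"])/2)
    return np.array([[f,0,c["cx"]],[0,f,c["cy"]],[0,0,1.]])
def pts(c):
    v,u=np.mgrid[0:480,0:640].astype(float)
    n=cv2.undistortPoints(np.stack([u.ravel(),v.ravel()],1).reshape(-1,1,2),K(c),np.array(c["dist_coeffs"],float)).reshape(480,640,2)
    d=c["depth"]
    P=np.dstack([n*d[...,None],d])
    return P@rot(c["rotation"]).T+np.array(c["eye"])
def save(c,n): cv2.imwrite(f"pics/{n}.png",c["img"][...,::-1])
```

View pics/side0.png

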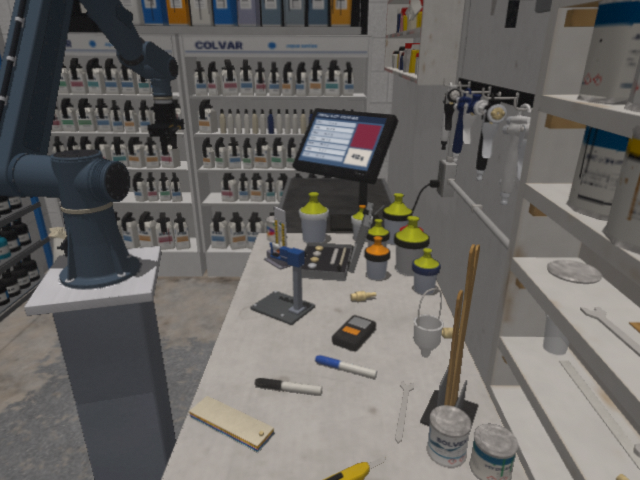

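View pics/top0.png

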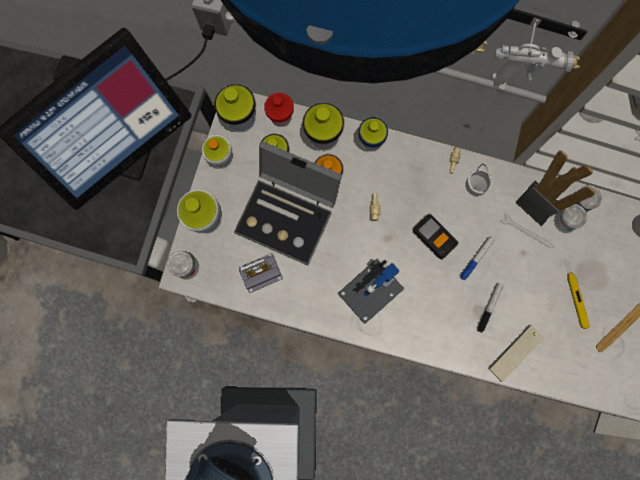

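View pics/wrist0.png

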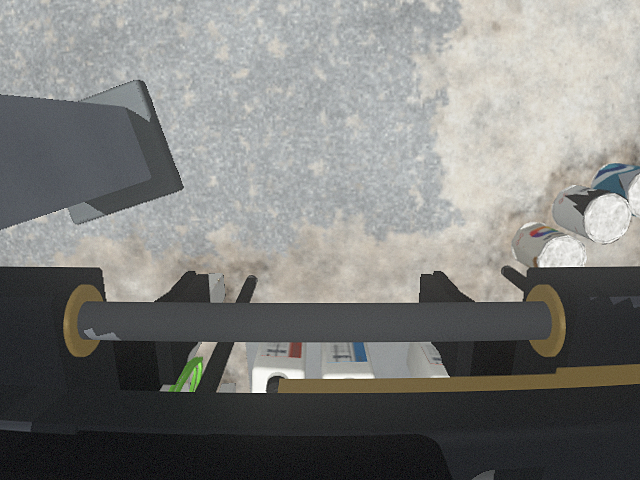

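Run:
```python
from h import *
import pickle
s=pickle.load(open("side0.pkl","rb"));t=pickle.load(open("top0.pkl","rb"))
a=cv2.resize(s["img"][195:330,240:390],(750,675),interpolation=cv2.INTER_CUBIC)[:600]
b=cv2.resize(t["img"][235:335,225:425],(800,400),interpolation=cv2.INTER_CUBIC)
cv2.imwrite("pics/sz.png",a[...,::-1]);cv2.imwrite("pics/tz.png",b[...,::-1])
P=pts(t);S=pts(s)
for u,v in [(262,273),(243,285),(250,270),(371,290),(380,265),(385,270),(375,210),(435,235),(180,262),(197,210)]: print("top",u,v,np.round(P[v,u],4))
for u,v in [(283,255),(280,215),(295,255),(297,290),(282,305)]: print("side",u,v,np.round(S[v,u],4))
```

```text
top 262 273 [ 0.5102 -0.0692  0.0326]
top 243 285 [ 4.834e-01 -1.940e-02 -3.000e-04]
top 250 270 [ 0.507  -0.0522  0.122 ]
top 371 290 [ 0.4619 -0.3227  0.1681]
top 380 265 [ 0.5175 -0.3426  0.1617]
top 385 270 [ 0.5056 -0.3528  0.1707]
top 375 210 [ 0.6694 -0.3404  0.0272]
top 435 235 [ 0.6102 -0.488   0.0219]
top 180 262 [0.529  0.1225 0.0705]
top 197 210 [0.6391 0.0706 0.1457]
side 283 255 [ 0.4753 -0.3519  0.1528]
side 280 215 [ 0.514  -0.0686  0.1498]
side 295 255 [ 0.4985 -0.3799  0.1627]
side 297 290 [ 0.5017 -0.3773  0.0706]
side 282 305 [ 0.4712 -0.3337  0.009 ]
```

View pics/sz.png

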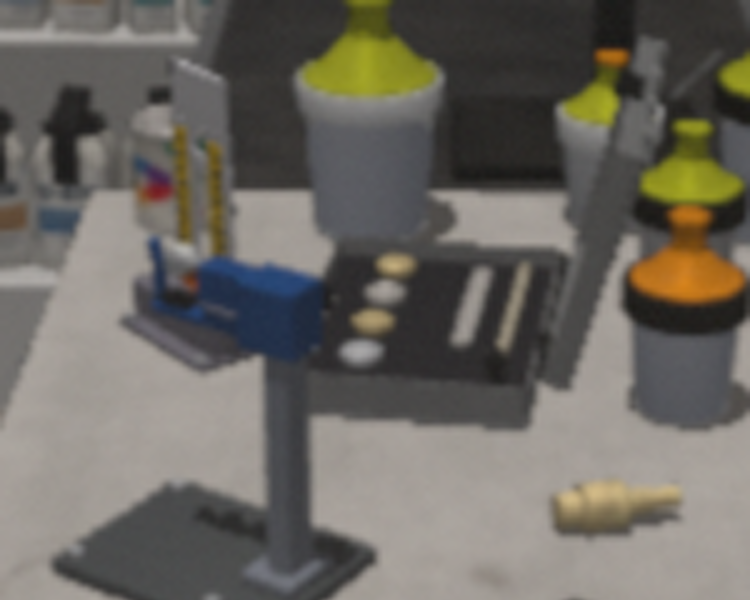

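View pics/tz.png

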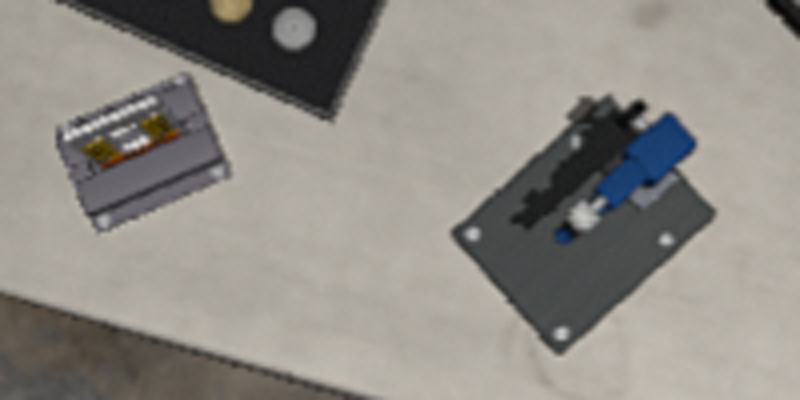

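Run:
```python
from h import *
import pickle
s=pickle.load(open("side0.pkl","rb"));t=pickle.load(open("top0.pkl","rb"))
P=pts(t).reshape(-1,3);S=pts(s).reshape(-1,3)
def sel(P,c,r,z0,z1): return P[(np.linalg.norm(P[:,:2]-c,axis=1)<r)&(P[:,2]>z0)&(P[:,2]<z1)]
def rect(Q):
    (c,wh,a)=cv2.minAreaRect((Q[:,:2]*1000).astype(np.float32)); print(len(Q),np.round(c,1),np.round(wh,1),round(a,2), "z",np.round(np.median(Q[:,2]),4))
    return c
print("rack top");rect(sel(P,(0.505,-0.065),0.075,0.025,0.036))
print("base");rect(sel(P,(0.47,-0.33),0.11,0.006,0.014))
print("base side");rect(sel(S,(0.47,-0.33),0.11,0.006,0.014))
for n,Q in (("top",P),("side",S)):
    q=sel(Q,(0.515,-0.06),0.05,0.06,0.145); m=q.mean(0); u,d,v=np.linalg.svd(q-m); 
    print("plate",n,len(q),m.round(4),v[2].round(3),(d/np.sqrt(len(q))).round(4), "yaw normal",np.degrees(np.arctan2(v[2][1],v[2][0])))
    q=sel(Q,(0.515,-0.06),0.06,0.06,0.2); print("maxz",np.sort(q[:,2])[-10:].round(3)); rect(q)
# stand high parts
for n,Q in (("top",P),("side",S)):
    q=sel(Q,(0.48,-0.34),0.09,0.1,0.25); print(n,len(q)); rect(q); print(np.sort(q[:,2])[-10:].round(3))
# tip/hook by colours later
print("around rack heights: case"); q=sel(P,(0.56,-0.12),0.15,0.015,0.3)
```

```text
rack top
476 [531.5 -66.4] [ 80.8 111. ] 24.65 z 0.0301
base
1605 [ 467.3 -328.5] [213.  213.5] 35.83 z 0.0096
base side
971 [ 472.2 -333. ] [104.  132.6] 41.92 z 0.0091
plate top 130 [ 0.513  -0.065   0.1078] [-0.91  -0.414  0.006] [0.0244 0.0179 0.0009] yaw normal -155.56747391378238
maxz [0.173 0.173 0.173 0.173 0.173 0.173 0.175 0.175 0.176 0.176]
230 [514.7 -63.3] [ 7.  56.4] 24.04 z 0.1391
plate side 281 [ 0.5115 -0.0666  0.1037] [ 0.908  0.42  -0.002] [0.0247 0.0185 0.002 ] yaw normal 24.82310701211553
maxz [0.168 0.168 0.168 0.169 0.169 0.169 0.169 0.169 0.17  0.17 ]
380 [510.9 -63.2] [12.7 63.1] 23.09 z 0.1182
top 401
401 [ 488.1 -335.9] [42.1 93.5] 45.14 z 0.1683
[0.175 0.175 0.175 0.175 0.175 0.175 0.175 0.176 0.178 0.179]
side 668
668 [ 479.6 -350.6] [46.2 94. ] 59.56 z 0.1511
[0.17  0.17  0.17  0.17  0.17  0.17  0.17  0.171 0.171 0.172]
around rack heights: case
```

Run:
```python
from h import *
import pickle
s=pickle.load(open("side0.pkl","rb"));t=pickle.load(open("top0.pkl","rb"))
for n,c in (("top",t),("side",s)):
    P=pts(c); g=c["img"].astype(int).sum(2)/3
    near=np.linalg.norm(P[...,:2]-(0.47,-0.33),axis=2)<0.1
    m=(near&(g<105)&(P[...,2]<0.02)&(P[...,2]>0.002)).astype(np.uint8)
    k,l,st,_=cv2.connectedComponentsWithStats(m); i=1+st[1:,4].argmax(); 
    # ray onto z=0.01
    v,u=np.nonzero(l==i); 
    nn=cv2.undistortPoints(np.stack([u,v],1).astype(float).reshape(-1,1,2),K(c),np.array(c["dist_coeffs"],float)).reshape(-1,2)
    d=np.c_[nn,np.ones(len(nn))]@rot(c["rotation"]).T; e=np.array(c["eye"])
    for z in ((0.01,)if n=="top" else (0.01,)):
        X=e+d*((z-e[2])/d[:,2])[:,None]
        r=cv2.minAreaRect((X[:,:2]*1000).astype(np.float32)); print(n,len(u),r, cv2.boxPoints(r).round(1).tolist())
    # blue parts
    h=cv2.cvtColor(c["img"],cv2.COLOR_RGB2HSV)
    b=near&(h[...,0]>100)&(h[...,0]<125)&(h[...,1]>150)&(P[...,2]>0.1)
    Q=P[b]; yaw=np.radians(-48.1); ex=np.array([np.cos(yaw),np.sin(yaw)]); ey=np.array([-ex[1],ex[0]])
    C=np.array([0.4722,-0.333]); x=(Q[:,:2]-C)@ex; y=(Q[:,:2]-C)@ey
    print(n,b.sum(),"blue x",np.percentile(x,[0,2,50,98,100]).round(4),"y",np.percentile(y,[0,2,50,98,100]).round(4))
    for x0 in range(-35,70,5):
        k=(x*1000>=x0)&(x*1000<x0+5)
        if k.any(): print(x0,k.sum(),"z",np.percentile(Q[k,2],[0,50,90,100]).round(4),"y",np.median(y[k]).round(4))
```

```text
top 1794 ((474.4519348144531, -329.6651916503906), (103.87114715576172, 130.1273956298828), 43.362403869628906) [[392.0, -318.0], [481.3999938964844, -412.6000061035156], [556.9000244140625, -341.29998779296875], [467.5, -246.6999969482422]]
top 245 blue x [-0.0319 -0.0287  0.0327  0.0571  0.0581] y [-0.0097 -0.0085  0.0022  0.0132  0.0146]
-35 4 z [0.1666 0.1703 0.1711 0.1713] y 0.002
-30 6 z [0.1425 0.1672 0.1705 0.1707] y 0.0022
-25 2 z [0.1432 0.1434 0.1436 0.1436] y -0.0002
0 9 z [0.1646 0.1681 0.1724 0.1727] y 0.0003
5 16 z [0.1627 0.1683 0.1708 0.1733] y 0.0029
10 14 z [0.1627 0.1679 0.1699 0.1752] y 0.0025
15 15 z [0.1658 0.1698 0.172  0.1734] y 0.0013
20 14 z [0.1642 0.1689 0.1699 0.1734] y 0.0031
25 28 z [0.1471 0.1685 0.1735 0.1746] y 0.0026
30 27 z [0.1653 0.1694 0.1721 0.1733] y 0.0021
35 23 z [0.1644 0.1698 0.1746 0.1752] y 0.0025
40 24 z [0.1617 0.1693 0.173  0.1739] y 0.0019
45 24 z [0.1649 0.1703 0.1738 0.1787] y 0.0031
50 23 z [0.1638 0.1707 0.1739 0.1758] y 0.0018
55 16 z [0.1636 0.1701 0.1724 0.175 ] y 0.0021
side 1033 ((470.8092956542969, -342.3866882324219), (10
[... 258 characters left out ...]
 [-0.0129 -0.0124 -0.0058  0.0044  0.0063]
-10 1 z [0.1376 0.1376 0.1376 0.1376] y -0.0001
-5 1 z [0.1406 0.1406 0.1406 0.1406] y -0.0039
5 1 z [0.1685 0.1685 0.1685 0.1685] y -0.0016
10 4 z [0.1651 0.1679 0.1682 0.1683] y -0.006
15 5 z [0.1653 0.1676 0.1684 0.1688] y -0.0053
20 3 z [0.1668 0.1669 0.168  0.1683] y -0.0064
25 3 z [0.168  0.1681 0.1689 0.1691] y -0.0035
30 6 z [0.1644 0.168  0.1686 0.1687] y -0.0089
35 9 z [0.1644 0.1684 0.169  0.169 ] y -0.0066
40 7 z [0.1657 0.1687 0.1693 0.1699] y -0.0006
45 8 z [0.1662 0.1686 0.1691 0.1694] y -0.0057
50 10 z [0.1667 0.1684 0.1694 0.1703] y -0.0055
55 11 z [0.1659 0.1679 0.1684 0.1684] y -0.0054
60 1 z [0.1678 0.1678 0.1678 0.1678] y 0.0002
```

Run:
```python
from h import *
import pickle
s=pickle.load(open("side0.pkl","rb"));t=pickle.load(open("top0.pkl","rb"))
A=np.vstack([pts(t).reshape(-1,3),pts(s).reshape(-1,3)])
a=np.array([.185,.597]);b=np.array([.515,-.063])
for f in np.linspace(0,1,9):
    p=a+f*(b-a); q=A[(np.linalg.norm(A[:,:2]-p,axis=1)<0.15)&(A[:,2]<1.2)]; print(p.round(2),len(q),np.percentile(q[:,2],[50,90,99,100]).round(3) if len(q) else "")
print("near plate high")
q=A[(np.linalg.norm(A[:,:2]-b,axis=1)<0.13)&(A[:,2]>0.1)&(A[:,2]<1)]
q=q[np.linalg.norm(q[:,:2]-(0.5147,-.0633),axis=1)>0.035]
print(len(q)); print(q[::max(1,len(q)//12)].round(3))
C=np.array([.459,-.317]); q=A[(np.linalg.norm(A[:,:2]-C,axis=1)<0.2)&(A[:,2]>0.05)&(A[:,2]<1)]
q=q[np.linalg.norm(q[:,:2]-(0.48,-.34),axis=1)>0.08];print(len(q),q[::max(1,len(q)//12)].round(3))
```

```text
[0.18 0.6 ] 7800 [-0.938  0.513  0.59   0.623]
[0.23 0.51] 8012 [-0.935  0.555  0.624  0.695]
[0.27 0.43] 6264 [-0.938  0.571  0.666  0.699]
[0.31 0.35] 4406 [-0.942 -0.933 -0.924 -0.914]
[0.35 0.27] 4387 [-0.942 -0.933 -0.923  0.004]
[0.39 0.18] 5644 [-0.936  0.006  0.075  0.081]
[0.43 0.1 ] 7829 [-0.002  0.032  0.075  0.081]
[0.47 0.02] 11930 [0.001 0.071 0.16  0.176]
[ 0.52 -0.06] 13819 [0.002 0.027 0.156 0.176]
near plate high
0
[]
5892 [[ 0.646 -0.387  1.   ]
 [ 0.62  -0.204  0.99 ]
 [ 0.612 -0.227  0.994]
 [ 0.608 -0.294  0.998]
 [ 0.606 -0.273  0.996]
 [ 0.607 -0.266  0.987]
 [ 0.612 -0.264  0.97 ]
 [ 0.611 -0.273  0.966]
 [ 0.612 -0.3    0.959]
 [ 0.624 -0.212  0.921]
 [ 0.611 -0.294  0.945]
 [ 0.618 -0.316  0.922]]
```

```bash
cat >> h.py <<'E'
def tgt_rot(yaw):
    a=np.radians(yaw); y=np.array([np.cos(a),np.sin(a),0]); z=np.array([0,0,-1.]); x=np.cross(y,z)
    return np.stack([x,y,z],1)
def plan(p,yaw,maxmm=58,maxdeg=10,n=5,Rt=None):
    s=sensors.state(); p0=s["position"]; R0=rot(s["ee_rot"]); Rt=tgt_rot(yaw) if Rt is None else Rt
    rv=R.from_matrix(R0.T@Rt).as_rotvec(); d=np.array(p)-p0
    k=max(1,int(np.ceil(max(np.linalg.norm(d)*1000/maxmm,np.degrees(np.linalg.norm(rv))/maxdeg))))
    print("pos",p0.round(4),"yaw",np.degrees(np.arctan2(R0[1,1],R0[0,1])).round(2),"tilt z",R0[:,2].round(4),"F",s["ft_force"].round(2),"grip",round(s["grip_width"],3),"t",s["time_s"],"rows needed",k)
    for i in range(min(k,n)):
        Ri=R0@R.from_rotvec(rv*i/k).as_matrix()
        print(np.degrees(rv/k).round(2),(Ri.T@d/k*100).round(3))
E
python3 -c "
from h import *
plan((0.515,-0.063,0.31),24.4)"
```

```text
pos [0.1849 0.5965 0.2468] yaw 72.77 tilt z [-7.0e-04 -1.5e-03 -1.0e+00] F [-0.02  0.08  0.56] grip 0.998 t 0.15 rows needed 13
[-0.01  0.    3.72] [-3.928 -4.094 -0.481]
[-0.01  0.    3.72] [-4.185 -3.83  -0.481]
[-0.01  0.    3.72] [-4.425 -3.551 -0.482]
[-0.01  0.    3.72] [-4.646 -3.256 -0.482]
[-0.01  0.    3.72] [-4.847 -2.947 -0.483]
```

```bash
python3 -m handwheel '[0,0,3.7,-3.9,-4.1,-1.0,1, 0,0,3.7,-4.2,-3.8,-1.0,1, 0,0,3.7,-4.4,-3.5,-1.0,1, 0,0,3.7,-4.6,-3.3,-1.0,1, 0,0,3.7,-4.8,-2.9,-0.5,0.6]'; python3 -c "
from h import *
plan((0.515,-0.063,0.31),24.4)"
```

```text
time_s: 0.78
position: [0.3124, 0.3401, 0.291]
ee_rot: [0.0, 0.308, 0.951, -0.001]
ft_force: [0.5, 0.3, -0.4]
grip_width: 0.952
pos [0.3124 0.3401 0.291 ] yaw 54.14 tilt z [-3.0e-04 -2.4e-03 -1.0e+00] F [ 0.48  0.33 -0.44] grip 0.952 t 0.775 rows needed 8
[-0.01  0.01  3.72] [-5.004 -2.6   -0.227]
[-0.01  0.01  3.72] [-5.162 -2.27  -0.228]
[-0.01  0.01  3.72] [-5.298 -1.93  -0.23 ]
[-0.01  0.01  3.72] [-5.412 -1.583 -0.231]
[-0.01  0.01  3.72] [-5.504 -1.229 -0.233]
```

```bash
python3 -m handwheel '[0,0,3.7,-5.0,-2.6,-0.5,0.6, 0,0,3.7,-5.2,-2.3,-0.5,0.6, 0,0,3.7,-5.3,-1.9,-0.5,0.6, 0,0,3.7,-5.4,-1.6,-0.5,0.6, 0,0,3.7,-5.5,-1.2,-0.2,0.6]'; python3 -c "
from h import *
plan((0.515,-0.063,0.31),24.4)
c=camera('wrist'); save(c,'w1')
print(rot(c['rotation']).round(3),c['eye'])"
```

```text
time_s: 1.4
position: [0.441, 0.0791, 0.3148]
ee_rot: [0.001, 0.461, 0.887, -0.0]
ft_force: [-0.0, 0.9, 0.2]
grip_width: 0.609
pos [0.441  0.0791 0.3148] yaw 35.03 tilt z [ 0.0024 -0.0015 -1.    ] F [-0.03  0.89  0.17] grip 0.609 t 1.4 rows needed 3
[0.03 0.05 3.54] [-5.293 -0.7    0.174]
[0.03 0.05 3.54] [-5.326 -0.372  0.17 ]
[0.03 0.05 3.54] [-5.339 -0.042  0.165]
[[ 0.819  0.556  0.144]
 [ 0.574 -0.793 -0.203]
 [ 0.001  0.25  -0.968]] [0.40268115 0.13453838 0.45244005]
```

View pics/w1.png

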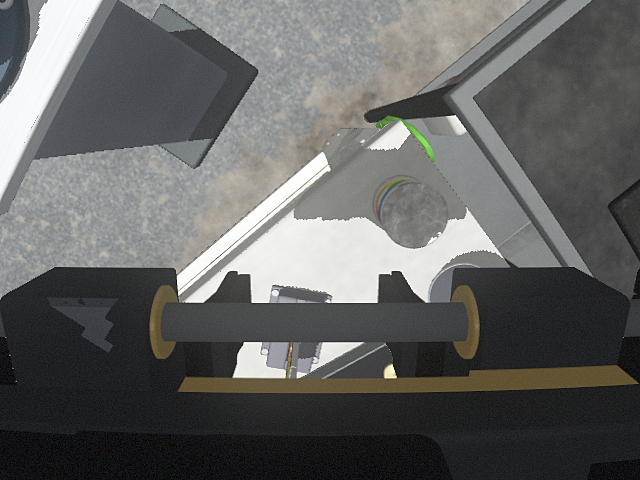

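```bash
python3 -c "
from h import *
plan((0.55,-0.145,0.32),24.4)"
```

```text
pos [0.4456 0.073  0.3153] yaw 34.71 tilt z [ 0.0075 -0.0078 -0.9999] F [ 3.32 -3.46  0.28] grip 0.599 t 1.45 rows needed 5
[0.03 0.12 2.06] [-4.773 -0.765 -0.044]
[0.03 0.12 2.06] [-4.797 -0.593 -0.054]
[0.03 0.12 2.06] [-4.816 -0.42  -0.064]
[0.03 0.12 2.06] [-4.827 -0.247 -0.074]
[0.03 0.12 2.06] [-4.833 -0.073 -0.084]
```

```bash
python3 -m handwheel '[0,0,2.1,-4.8,-0.8,-0.2,0.6, 0,0,2.1,-4.8,-0.6,-0.1,0.6, 0,0,2.1,-4.8,-0.4,0,0.6, 0,0,2.1,-4.8,-0.2,0,0.6, 0,0,2.1,-4.8,-0.1,0,0.6]'; python3 -m handwheel '[0,0,0,0,0,0,0.6]'; python3 -c "
from h import *
import pickle
plan((0.55,-0.145,0.32),24.4)
c=camera('wrist'); save(c,'w2'); pickle.dump(c,open('w2.pkl','wb'))
"
```

```text
time_s: 2.08
position: [0.55, -0.1503, 0.3196]
ee_rot: [0.004, 0.546, 0.838, -0.001]
ft_force: [0.4, -0.4, 0.5]
grip_width: 0.596
time_s: 2.2
position: [0.5512, -0.1534, 0.319]
ee_rot: [0.004, 0.547, 0.837, -0.001]
ft_force: [-0.2, 0.1, 0.0]
grip_width: 0.596
pos [ 0.5512 -0.1534  0.319 ] yaw 23.67 tilt z [ 0.0061 -0.0062 -1.    ] F [-0.18  0.12  0.05] grip 0.596 t 2.2 rows needed 1
[ 0.17  0.46 -0.73] [ 0.819  0.225 -0.109]
```

View pics/w2.png

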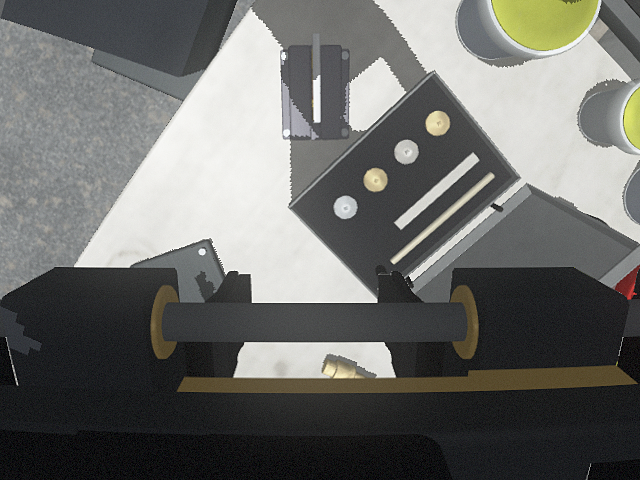

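```bash
cat > w2.py <<'E'
from h import *
import pickle
c=pickle.load(open("w2.pkl","rb"));P=pts(c)
near=np.linalg.norm(P[...,:2]-(0.5147,-.0633),axis=2)<0.08
g=c["img"].mean(2)
m=near&(P[...,2]>0.155)&(P[...,2]<0.18)
v,u=np.nonzero(m);print(len(u),u.min(),u.max(),v.min(),v.max(),np.median(P[m][:,2]))
def cast(u,v,z):
    nn=cv2.undistortPoints(np.stack([u,v],1).astype(float).reshape(-1,1,2),K(c),np.array(c["dist_coeffs"],float)).reshape(-1,2)
    d=np.c_[nn,np.ones(len(nn))]@rot(c["rotation"]).T; e=np.array(c["eye"]); return e+d*((z-e[2])/d[:,2])[:,None]
X=cast(u,v,0.170); r=cv2.minAreaRect((X[:,:2]*1000).astype(np.float32));print("plate top",r)
q=P[m]; print(np.percentile(q[:,2],[1,50,99]).round(4)); print("pts",cv2.minAreaRect((q[:,:2]*1000).astype(np.float32)))
m=near&(abs(P[...,2]-0.03)<0.006)&(g<170)
k,l,st,_=cv2.connectedComponentsWithStats(m.astype(np.uint8)); 
for i in range(1,k):
  if st[i,4]>300:
    v,u=np.nonzero(l==i); print(st[i]); X=cast(u,v,0.03);print("rack",cv2.minAreaRect((X[:,:2]*1000).astype(np.float32)))
E
python3 w2.py
```

```text
655 313 320 33 122 0.170506888581401
plate top ((514.11962890625, -62.241668701171875), (4.591874122619629, 55.669586181640625), 23.85150909423828)
[0.1686 0.1705 0.1721]
pts ((514.0532836914062, -62.10755157470703), (4.607380390167236, 55.9781494140625), 23.912940979003906)
[ 288   45   54   96 3998]
rack ((513.557373046875, -61.80183410644531), (50.84132385253906, 89.7132339477539), 24.372833251953125)
```

```bash
python3 -c "
from h import *
plan((0.385,-0.385,0.33),-47,n=9)
"
```

```text
pos [ 0.5501 -0.1515  0.3188] yaw 23.75 tilt z [ 0.0043 -0.0045 -1.    ] F [-0.71  0.33  0.37] grip 0.601 t 2.25 rows needed 8
[0.04 0.03 8.84] [-1.841 -3.064 -0.136]
[0.04 0.03 8.84] [-2.29  -2.745 -0.135]
[0.04 0.03 8.84] [-2.685 -2.36  -0.135]
[0.04 0.03 8.84] [-3.016 -1.92  -0.134]
[0.04 0.03 8.84] [-3.275 -1.433 -0.135]
[0.04 0.03 8.84] [-3.456 -0.913 -0.136]
[0.04 0.03 8.84] [-3.555 -0.371 -0.137]
[0.04 0.03 8.84] [-3.57   0.18  -0.138]
```

```bash
python3 -m handwheel '[0,0,8.8,-1.8,-3.1,-0.2,0.6, 0,0,8.8,-2.3,-2.7,-0.2,0.6, 0,0,8.8,-2.7,-2.4,-0.2,0.6, 0,0,8.8,-3.0,-1.9,-0.2,0.6, 0,0,8.8,-3.3,-1.4,-0.2,0.6]'; python3 -c "
from h import *
plan((0.385,-0.385,0.33),-47,n=9)
"
```

```text
time_s: 2.88
position: [0.4423, -0.2899, 0.3274]
ee_rot: [-0.001, 0.824, 0.567, 0.0]
ft_force: [0.1, -0.7, 0.7]
grip_width: 0.599
pos [ 0.4423 -0.2899  0.3274] yaw -20.93 tilt z [-7.0e-04  2.6e-03 -1.0e+00] F [ 0.06 -0.67  0.74] grip 0.599 t 2.875 rows needed 3
[-0.04 -0.03  8.69] [-3.642 -0.653 -0.093]
[-0.04 -0.03  8.69] [-3.699 -0.095 -0.091]
[-0.04 -0.03  8.69] [-3.671  0.465 -0.089]
```

```bash
python3 -m handwheel '[0,0,8.7,-3.6,-0.7,-0.1,0.6, 0,0,8.7,-3.7,-0.1,-0.1,0.6, 0,0,8.7,-3.7,0.4,-0.1,0.6, 0,0,0,0,0,0,0.6]'; python3 -c "
from h import *
import pickle
plan((0.385,-0.385,0.33),-47,n=9)
c=camera('wrist'); save(c,'w3'); pickle.dump(c,open('w3.pkl','wb'))
"
```

```text
time_s: 3.38
position: [0.3807, -0.3805, 0.33]
ee_rot: [-0.004, 0.933, 0.361, 0.0]
ft_force: [0.5, 0.1, -0.6]
grip_width: 0.6
pos [ 0.3807 -0.3805  0.33  ] yaw -47.67 tilt z [-0.0023  0.0069 -1.    ] F [ 0.5   0.12 -0.55] grip 0.6 t 3.375 rows needed 1
[-0.38 -0.17 -0.67] [ 0.014  0.624 -0.002]
```

View pics/w3.png

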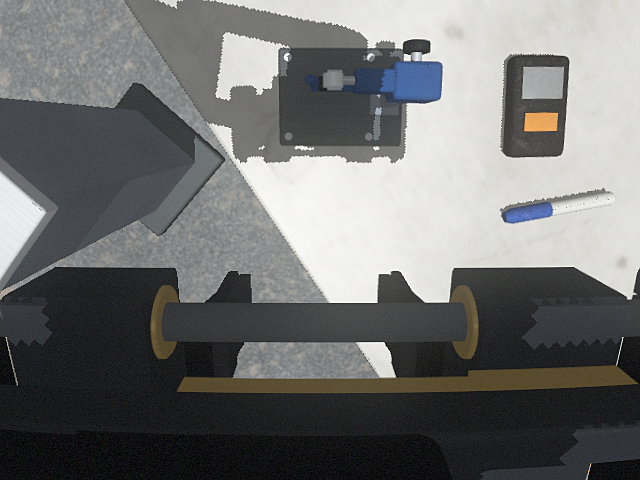

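```bash
cat > w3.py <<'E'
from h import *
import pickle
c=pickle.load(open("w3.pkl","rb"));P=pts(c)
def cast(u,v,z):
    nn=cv2.undistortPoints(np.stack([u,v],1).astype(float).reshape(-1,1,2),K(c),np.array(c["dist_coeffs"],float)).reshape(-1,2)
    d=np.c_[nn,np.ones(len(nn))]@rot(c["rotation"]).T; e=np.array(c["eye"]); return e+d*((z-e[2])/d[:,2])[:,None]
cz=np.array([0.473,-.332]); near=np.linalg.norm(P[...,:2]-cz,axis=2)<0.1
m=(near&(P[...,2]>0.0055)&(P[...,2]<0.02)).astype(np.uint8)
m=cv2.morphologyEx(m,cv2.MORPH_OPEN,np.ones((3,3),np.uint8))
k,l,st,_=cv2.connectedComponentsWithStats(m); i=1+st[1:,4].argmax(); v,u=np.nonzero(l==i); print(st[i])
X=cast(u,v,0.01); r=cv2.minAreaRect((X[:,:2]*1000).astype(np.float32));print("base",r)
yaw=np.radians(r[2]-90); C=np.array(r[0])/1000; ex=np.array([np.cos(yaw),np.sin(yaw)]);ey=np.array([-ex[1],ex[0]])
h=cv2.cvtColor(c["img"],cv2.COLOR_RGB2HSV)
hi=near&(P[...,2]>0.09)
Q=P[hi];x=(Q[:,:2]-C)@ex*1000;y=(Q[:,:2]-C)@ey*1000;bl=(h[hi][:,0]>100)&(h[hi][:,1]>130)
for x0 in range(-40,70,4):
    k=(x>=x0)&(x<x0+4)
    if k.sum()>2: print(x0,k.sum(),"z",np.percentile(Q[k,2]*1000,[2,50,98]).round(1),"y",np.percentile(y[k],[2,50,98]).round(1),"blue",bl[k].mean().round(2), "rgb",np.median(c["img"][hi][k],axis=0))
E
python3 w3.py
python3 - <<'E'
import pickle,cv2
c=pickle.load(open("w3.pkl","rb"));cv2.imwrite("pics/w3z.png",cv2.resize(c["img"][30:160,270:450],(720,520),interpolation=cv2.INTER_CUBIC)[...,::-1])
E
```

```text
[ 278   48  126   99 9398]
base ((472.30859375, -331.3821105957031), (99.52938842773438, 129.71041870117188), 42.209781646728516)
-40 3489 z [390.3 414.7 426.4] y [-77.  -74.7 -67.6] blue 0.05 rgb [27. 28. 29.]
-36 3531 z [390.  414.7 426.4] y [-77.  -74.7 -67.6] blue 0.04 rgb [29. 30. 30.]
-32 3574 z [173.2 414.5 426.3] y [-76.9 -74.7  -3.9] blue 0.03 rgb [31. 32. 32.]
-28 5612 z [388.9 422.  468. ] y [-76.8 -73.3 -33.4] blue 0.04 rgb [32. 33. 34.]
-24 3677 z [162.4 414.6 426.3] y [-76.9 -74.7  -3.1] blue 0.03 rgb [32. 33. 34.]
-20 3657 z [170.  414.1 426.2] y [-77.  -74.7  -1.6] blue 0.03 rgb [33. 34. 34.]
-16 3646 z [171.2 414.  426.3] y [-77.  -74.6  -0.8] blue 0.04 rgb [33. 34. 34.]
-12 3602 z [169.8 413.9 426.3] y [-77.  -74.6  -0.7] blue 0.04 rgb [31. 32. 32.]
-8 2931 z [167.8 411.3 424.8] y [-79.7 -74.9  -3.1] blue 0.01 rgb [33. 34. 35.]
-4 3469 z [167.6 414.  419. ] y [-83.1 -75.2  -2.4] blue 0.0 rgb [31. 32. 34.]
0 3942 z [167.9 409.3 418.9] y [-98.4 -75.5  -0.8] blue 0.01 rgb [35. 36. 38.]
4 7771 z [170.7 395.4 418.6] y [-97.1 -75.3  -7.6] blue 0.0 rgb [37. 38. 38.]
8 4870
[... 415 characters left out ...]
 410.7] y [-77.  -67.9   7.5] blue 0.08 rgb [57. 59. 56.]
32 1436 z [168.7 398.5 404.7] y [-77.  -66.    9.6] blue 0.15 rgb [59. 62. 60.]
36 385 z [149.9 169.9 393.5] y [-72.2   1.8  28.5] blue 0.55 rgb [ 70. 101. 151.]
40 792 z [152.8 390.  393.4] y [-74.  -67.4  27.6] blue 0.26 rgb [64. 66. 67.]
44 386 z [154.2 169.5 389.1] y [-67.7   5.3  28.3] blue 0.51 rgb [ 75. 106. 161.]
48 340 z [151.  169.7 171.7] y [-12.3   4.8  28.4] blue 0.54 rgb [ 76. 105. 160.]
52 656 z [156.  375.9 381.9] y [-84.4 -67.6  25.9] blue 0.22 rgb [55. 56. 56.]
56 222 z [157.1 170.1 289.3] y [-46.9   0.2  12.8] blue 0.51 rgb [ 77. 105. 158.]
60 25 z [166.8 168.6 170.3] y [-9.8  3.7 11.2] blue 0.2 rgb [125. 133. 149.]
```

View pics/w3z.png

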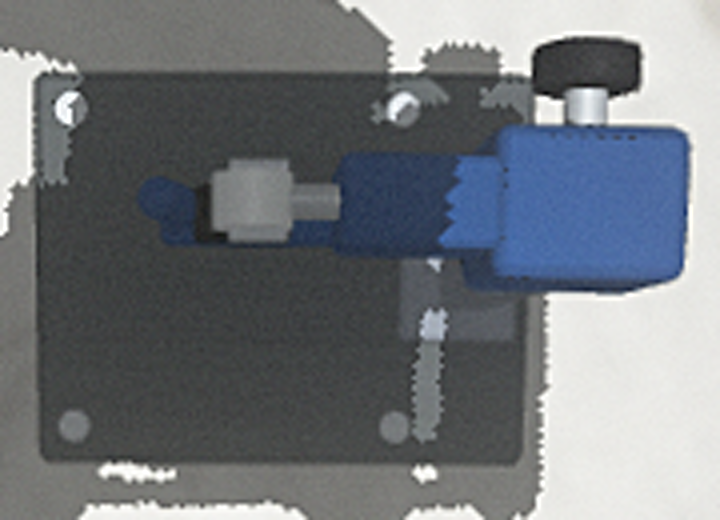

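```bash
sed -i 's/hi=near&(P\[...,2\]>0.09)/hi=near\&(P[...,2]>0.09)\&(P[...,2]<0.2)/' w3.py; python3 w3.py
```

```text
[ 278   48  126   99 9398]
base ((472.30859375, -331.3821105957031), (99.52938842773438, 129.71041870117188), 42.209781646728516)
-36 7 z [170.6 171.6 171.6] y [-1.4  0.6  2.3] blue 0.0 rgb [46. 59. 77.]
-32 74 z [139.9 171.8 173.2] y [-3.9 -0.3  3.8] blue 0.03 rgb [44.  56.  78.5]
-28 93 z [139.5 165.5 172.3] y [-4.6 -1.7  3.3] blue 0.01 rgb [42. 54. 73.]
-24 94 z [139.3 147.5 168.4] y [-4.6 -0.3  5.3] blue 0.0 rgb [41.5 45.5 47.5]
-20 131 z [140.3 169.8 172.3] y [-5.9 -0.8  7. ] blue 0.0 rgb [122. 125. 125.]
-16 135 z [139.6 171.1 173.3] y [-6.1 -0.2  7.4] blue 0.0 rgb [131. 134. 134.]
-12 131 z [140.2 169.6 172.1] y [-6.1  0.1  7.5] blue 0.0 rgb [124. 127. 127.]
-8 77 z [138.8 167.  168.5] y [-5.3 -1.   3.9] blue 0.05 rgb [ 98. 101. 104.]
-4 89 z [139.6 166.3 168.7] y [-4.5 -1.   3.1] blue 0.04 rgb [ 95.  98. 100.]
0 170 z [140.1 168.  170.7] y [-7.6 -1.1  7.3] blue 0.1 rgb [44. 57. 80.]
4 159 z [152.7 168.9 170.7] y [-7.6 -0.4  8.3] blue 0.06 rgb [46. 59. 84.]
8 159 z [152.4 169.  170.6] y [-7.6 -0.4  8.3] blue 0.04 rgb [47. 60. 85.]
12 161 z [152.7 169.  170.6] y [-7.5 -0.4  8.3
[... 298 characters left out ...]
-12.5  -1.2  12.7] blue 0.79 rgb [ 68.  99. 152.]
32 245 z [154.9 170.1 171.8] y [-12.6  -0.8  12.9] blue 0.87 rgb [ 72. 106. 163.]
36 338 z [149.  169.6 171.6] y [-12.4   4.5  28.5] blue 0.62 rgb [ 71. 103. 160.]
40 356 z [149.  169.4 171.5] y [-12.4   6.4  28.5] blue 0.58 rgb [ 73. 105. 161.]
44 364 z [154.2 169.4 171.7] y [-12.4   6.5  28.4] blue 0.54 rgb [ 75. 106. 161.]
48 340 z [151.  169.7 171.7] y [-12.3   4.8  28.4] blue 0.54 rgb [ 76. 105. 160.]
52 288 z [148.7 170.  171.9] y [-12.3   2.7  27.4] blue 0.49 rgb [ 77. 106. 161.]
56 217 z [157.1 170.1 171.5] y [-12.2   0.3  12.8] blue 0.52 rgb [ 77. 105. 158.]
60 25 z [166.8 168.6 170.3] y [-9.8  3.7 11.2] blue 0.2 rgb [125. 133. 149.]
```

```bash
python3 -c "
from h import *
plan((0.5141,-0.0622,0.27),23.9,n=9)
"
```

```text
pos [ 0.3812 -0.3791  0.3299] yaw -47.55 tilt z [-0.0022  0.0083 -1.    ] F [-0.03  0.72  0.31] grip 0.6 t 3.425 rows needed 8
[-0.03 -0.06 -8.93] [ 3.896 -1.796  0.778]
[-0.03 -0.06 -8.93] [ 4.129 -1.169  0.773]
[-0.03 -0.06 -8.93] [ 4.261 -0.514  0.769]
[-0.03 -0.06 -8.93] [4.29  0.153 0.764]
[-0.03 -0.06 -8.93] [4.215 0.817 0.76 ]
[-0.03 -0.06 -8.93] [4.038 1.461 0.756]
[-0.03 -0.06 -8.93] [3.763 2.07  0.753]
[-0.03 -0.06 -8.93] [3.397 2.629 0.751]
```

```bash
python3 -m handwheel '[0,0,-8.9,3.9,-1.8,0.3,0.5, 0,0,-8.9,4.1,-1.2,0.3,0.5, 0,0,-8.9,4.3,-0.5,0.3,0.5, 0,0,-8.9,4.3,0.2,0.3,0.5, 0,0,-8.9,4.2,0.8,0.3,0.5]'; python3 -c "
from h import *
plan((0.5141,-0.0622,0.27),23.9,n=9)
"
```

```text
time_s: 4.05
position: [0.464, -0.1663, 0.316]
ee_rot: [-0.006, 0.713, 0.701, 0.004]
ft_force: [0.5, -0.5, 0.3]
grip_width: 0.503
pos [ 0.464  -0.1663  0.316 ] yaw -1.02 tilt z [-0.0023  0.0136 -0.9999] F [ 0.52 -0.55  0.27] grip 0.503 t 4.05 rows needed 3
[ 0.01 -0.26 -8.31] [3.48  1.611 1.576]
[ 0.01 -0.26 -8.31] [3.218 2.097 1.56 ]
[ 0.01 -0.26 -8.31] [2.888 2.541 1.546]
```

```bash
python3 -m handwheel '[0,-0.3,-8.3,3.5,1.6,1.3,0.5, 0,-0.3,-8.3,3.2,2.1,1.3,0.5, 0,-0.3,-8.3,2.9,2.5,1.3,0.5, 0,0,0,0,0,0,0.5]'; python3 -c "
from h import *
plan((0.5141,-0.0622,0.27),23.9,n=9)
"
```

```text
time_s: 4.55
position: [0.5115, -0.0462, 0.277]
ee_rot: [-0.001, 0.531, 0.847, 0.001]
ft_force: [0.1, 0.5, 0.4]
grip_width: 0.5
pos [ 0.5115 -0.0462  0.277 ] yaw 25.84 tilt z [-0.0011  0.0019 -1.    ] F [0.05 0.54 0.35] grip 0.5 t 4.55 rows needed 1
[-0.01 -0.13  1.94] [-1.56  -0.463  0.695]
```

```bash
python3 -m handwheel '[0,-0.1,1.9,-1.6,-0.5,0.7,0.5, 0,0,0,0,0,0,0.5]'; python3 -c "
from h import *
plan((0.5141,-0.0622,0.163),23.9,n=9)
"
```

```text
time_s: 4.8
position: [0.5134, -0.0627, 0.27]
ee_rot: [-0.0, 0.545, 0.838, -0.0]
ft_force: [0.4, -0.6, 0.6]
grip_width: 0.506
pos [ 0.5134 -0.0627  0.27  ] yaw 23.93 tilt z [-4.e-04 -4.e-04 -1.e+00] F [ 0.37 -0.61  0.6 ] grip 0.506 t 4.8 rows needed 2
[-0.01  0.01  0.01] [0.011 0.044 5.348]
[-0.01  0.01  0.01] [0.011 0.042 5.348]
```

```bash
python3 -m handwheel '[0,0,0,0,0.05,4,0.5, 0,0,0,0,0.05,4,0.5, 0,0,0,0,0,2.2,0.5, 0,0,0,0,0,0,0.5]'; python3 -c "
from h import *
plan((0.5141,-0.0622,0.163),23.9,n=9)
"
```

```text
time_s: 5.3
position: [0.5155, -0.068, 0.1676]
ee_rot: [0.003, 0.55, 0.835, 0.0]
ft_force: [0.2, 0.3, 0.3]
grip_width: 0.502
pos [ 0.5155 -0.068   0.1676] yaw 23.32 tilt z [ 0.0051 -0.0022 -1.    ] F [0.23 0.25 0.32] grip 0.502 t 5.3 rows needed 1
[ 0.22  0.24 -0.58] [0.593 0.101 0.461]
```

```bash
python3 -m handwheel '[0.2,0.2,-0.6,0.6,0.1,0.46,0.5, 0,0,0,0,0,0,0.5]'; python3 -c "
from h import *
plan((0.5141,-0.0622,0.163),23.9,n=9)
"
```

```text
time_s: 5.55
position: [0.5149, -0.0632, 0.1645]
ee_rot: [0.002, 0.546, 0.838, 0.0]
ft_force: [-0.8, -0.0, 1.2]
grip_width: 0.498
pos [ 0.5149 -0.0632  0.1645] yaw 23.83 tilt z [ 0.0032 -0.0012 -1.    ] F [-0.76 -0.04  1.22] grip 0.498 t 5.55 rows needed 1
[ 0.14  0.14 -0.07] [ 0.123 -0.032  0.151]
```

```bash
python3 -m handwheel '[0.1,0.1,0,0.12,0,0.15,0.5, 0,0,0,0,0,0,0.3, 0,0,0,0,0,0,0, 0,0,0,0,0,0,0, 0,0,0,0,0,0,0]' 45; python3 -c "
from h import *
plan((0.5141,-0.0622,0.163),23.9,n=9)
"
```

```text
time_s: 6.18
position: [0.5156, -0.0622, 0.165]
ee_rot: [0.003, 0.546, 0.838, 0.001]
ft_force: [-0.7, -0.3, -0.0]
grip_width: 0.124
pos [ 0.5156 -0.0622  0.165 ] yaw 23.86 tilt z [ 0.0051 -0.0018 -1.    ] F [-0.74 -0.27 -0.02] grip 0.124 t 6.175 rows needed 1
[ 0.23  0.21 -0.04] [ 0.059 -0.143  0.202]
```

```bash
python3 -m handwheel '[0,0,0,0,0,0,0, 0,0,0,0,0,0,0]'; python3 -c "
from h import *
plan((0.5141,-0.0622,0.163),23.9,n=9)
"
```

```text
time_s: 6.42
position: [0.515, -0.0625, 0.165]
ee_rot: [0.002, 0.545, 0.838, -0.0]
ft_force: [-0.7, -0.3, -0.1]
grip_width: 0.057
pos [ 0.515  -0.0625  0.165 ] yaw 23.92 tilt z [ 0.0032 -0.0025 -1.    ] F [-0.65 -0.29 -0.1 ] grip 0.057 t 6.425 rows needed 1
[0.11 0.2  0.02] [ 0.059 -0.069  0.2  ]
```

```bash
python3 -m handwheel '[0,0,0,0,0,-2,0, 0,0,0,0,0,-3,0, 0,0,0,0,0,-4,0, 0,0,0,0,0,-4,0, 0,0,0,0,0,0,0]'; python3 -c "
from h import *
plan((0.42,-0.27,0.31),-47.8,n=9)
print(sensors.state()['moment'])
"
```

```text
time_s: 7.05
position: [0.5143, -0.0615, 0.2968]
ee_rot: [0.0, 0.546, 0.838, 0.001]
ft_force: [-0.7, -0.7, -1.7]
grip_width: 0.055
pos [ 0.5143 -0.0615  0.2968] yaw 23.83 tilt z [ 1.e-03  8.e-04 -1.e+00] F [-0.74 -0.66 -1.73] grip 0.055 t 7.05 rows needed 8
[ 0.01 -0.01  8.95] [-1.908 -2.131 -0.168]
[ 0.01 -0.01  8.95] [-2.216 -1.808 -0.168]
[ 0.01 -0.01  8.95] [-2.471 -1.441 -0.167]
[ 0.01 -0.01  8.95] [-2.665 -1.039 -0.167]
[ 0.01 -0.01  8.95] [-2.794 -0.612 -0.167]
[ 0.01 -0.01  8.95] [-2.856 -0.17  -0.166]
[ 0.01 -0.01  8.95] [-2.847  0.277 -0.166]
[ 0.01 -0.01  8.95] [-2.77   0.717 -0.166]
[-0.0530177   0.02813001 -0.02558147]
```

```bash
python3 -m handwheel '[0,0,8.5,-1.9,-2.1,-0.3,0, 0,0,8.5,-2.2,-1.8,-0.3,0, 0,0,8.5,-2.5,-1.4,-0.3,0, 0,0,8.5,-2.7,-1.0,-0.2,0, 0,0,8.5,-2.8,-0.6,-0.2,0]'; python3 -c "
from h import *
plan((0.42,-0.27,0.31),-47.8,n=9)
"
```

```text
time_s: 7.68
position: [0.4534, -0.1919, 0.303]
ee_rot: [-0.006, 0.818, 0.575, -0.001]
ft_force: [-0.7, 0.9, -0.9]
grip_width: 0.053
pos [ 0.4534 -0.1919  0.303 ] yaw -19.84 tilt z [-0.0081  0.0086 -0.9999] F [-0.74  0.88 -0.9 ] grip 0.053 t 7.675 rows needed 3
[-0.22 -0.05  9.32] [-2.824 -0.166 -0.247]
[-0.22 -0.05  9.32] [-2.814  0.295 -0.245]
[-0.22 -0.05  9.32] [-2.729  0.748 -0.24 ]
```

```bash
python3 -m handwheel '[0,0,9,-2.8,-0.2,-0.2,0, -0.2,0,9,-2.8,0.3,-0.2,0, -0.2,0,7,-2.2,0.7,-0.2,0, 0,0,0,0,0,0,0]'; python3 -c "
from h import *
plan((0.42,-0.27,0.31),-47.8,n=9)
import pickle
for n in ('side','top'):
    c=camera(n); save(c,n+'4'); pickle.dump((c,sensors.state()),open(n+'4.pkl','wb'))
    cv2.imwrite(f'pics/{n}4z.png',cv2.resize(c['img'][180:330,230:380] if n=='side' else c['img'][220:340,300:440],(700,600 if n=='top' else 600),interpolation=cv2.INTER_CUBIC)[...,::-1])
"
```

```text
time_s: 8.18
position: [0.4188, -0.2666, 0.3023]
ee_rot: [-0.008, 0.927, 0.375, -0.002]
ft_force: [0.2, 0.6, -0.8]
grip_width: 0.052
pos [ 0.4188 -0.2666  0.3023] yaw -45.9 tilt z [-0.0099  0.013  -0.9999] F [ 0.21  0.6  -0.77] grip 0.052 t 8.175 rows needed 1
[-0.93 -0.1   1.9 ] [-0.15   0.317 -0.778]
```

View pics/side4z.png

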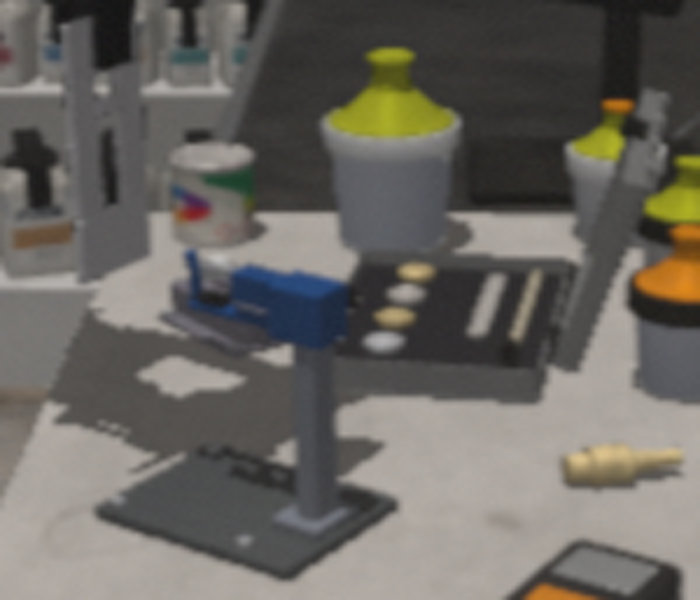

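View pics/top4z.png

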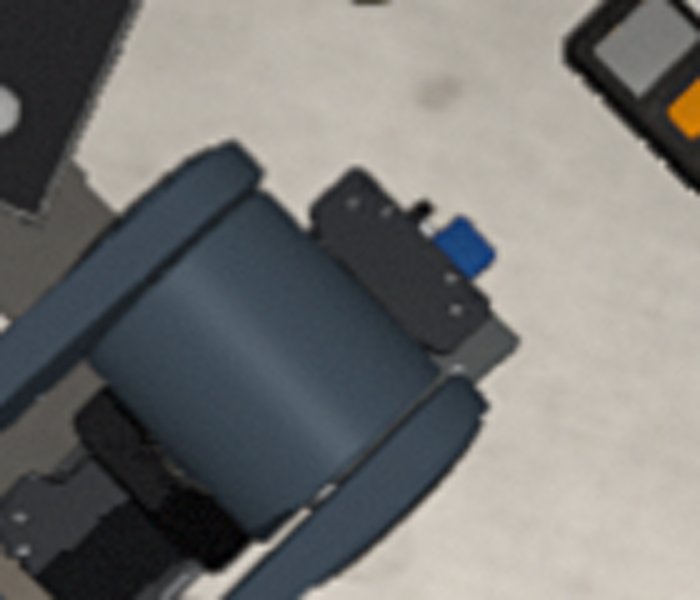

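```bash
cat > chk.py <<'E'
from h import *
import pickle,sys
c,s=pickle.load(open(sys.argv[1],"rb"))
P=pts(c);p0=s["position"];R0=rot(s["ee_rot"])
L=(P-p0)@R0*1000  # tool frame mm
m=(abs(L[...,1])<12)&(abs(L[...,0])<45)&(L[...,2]>28)&(L[...,2]<175)
g=c["img"]; Q=L[m]; print(len(Q))
y0=np.median(Q[:,1]); mm=m.copy(); mm[m]=abs(Q[:,1]-y0)<5; Q=L[mm]
print("x",np.percentile(Q[:,0],[1,50,99]).round(1),"y",np.percentile(Q[:,1],[2,50,98]).round(1),"z",np.percentile(Q[:,2],[1,50,99,100]).round(1))
A=np.c_[Q[:,0],Q[:,2],np.ones(len(Q))]; k=np.linalg.lstsq(A,Q[:,1],rcond=None)[0]; print("plane y = %.4f x + %.4f z + %.2f"%tuple(k),"at z=57:",k[1]*57+k[2])
for z in range(30,175,10):
    q=Q[abs(Q[:,2]-z)<5]
    if len(q)>5:print(z,len(q),np.percentile(q[:,0],[0,5,95,100]).round(1),np.median(q[:,1]).round(2))
v,u=np.nonzero(mm);print("pix",u.min(),u.max(),v.min(),v.max())
E
python3 chk.py side4.pkl
```

```text
757
x [-30.2  -4.8  27. ] y [-1.7  2.2  4.9] z [ 29.6  93.4 158.3 160.1]
plane y = 0.0036 x + 0.0038 z + 1.73 at z=57: 1.9435857311511162
30 37 [-29.7 -28.4  25.4  27.8] 1.87
40 57 [-29.3 -27.8  23.2  27.7] 1.56
50 66 [-29.8 -28.1  21.7  25.2] 2.27
60 59 [-30.2 -27.9  24.3  27.5] 2.33
70 57 [-31.  -28.7  24.2  28. ] 2.1
80 51 [-29.8 -28.8  24.4  26.7] 2.18
90 54 [-30.7 -27.9  23.3  27. ] 2.21
100 55 [-30.9 -27.5  22.8  28.5] 1.91
110 47 [-29.7 -28.2  22.9  24.9] 2.31
120 61 [-32.5 -29.1  22.4  26.5] 2.12
130 63 [-31.1 -28.8  25.3  27.9] 2.6
140 60 [-29.4 -27.5  24.3  26.9] 2.41
150 59 [-30.9 -28.7  23.8  26.1] 2.64
160 24 [-27.5 -27.   24.9  26.2] 1.98
pix 243 261 194 250
```

```bash
cat >> h.py <<'E'
YS=-47.8; SC=np.array([0.4723,-0.3314]); EX=np.array([np.cos(np.radians(YS)),np.sin(np.radians(YS))]); EY=np.array([-EX[1],EX[0]])
def sp(x,y,z): # stand-frame TCP target mm -> world
    return np.r_[SC+(x*EX+y*EY)/1000,z/1000]
def st(x,y,z,**k):
    plan(sp(x,y,z),YS,**k)
    s=sensors.state(); d=s["position"][:2]-SC; F=s["ft_force"]
    print("stand x %.1f y %.1f seat_z %.1f"%(d@EX*1000,d@EY*1000,s["position"][2]*1000-57),"F stand",(F[:2]@EX).round(2),(F[:2]@EY).round(2),F[2].round(2))
E
python3 -c "
from h import *
st(-68,0,241)"
```

```text
pos [ 0.419  -0.2649  0.3023] yaw -45.74 tilt z [-0.0103  0.0141 -0.9998] F [-0.65 -1.28 -0.43] grip 0.052 t 8.275 rows needed 2
[-0.5  -0.06  1.03] [-0.296  0.894  3.051]
[-0.5  -0.06  1.03] [-0.277  0.872  3.059]
stand x -85.0 y 5.2 seat_z 245.3 F stand 0.51 -1.34 -0.43
```

```bash
python3 -m handwheel '[-0.5,0,1.0,-0.3,0.6,2,0, -0.5,0,1.0,-0.3,0.5,2,0, 0,0,0,0,0.3,1.5,0, 0,0,0,0,0,0,0]'; python3 -c "
from h import *
st(-68,0,241)"
```

```text
time_s: 8.78
position: [0.4252, -0.2746, 0.2443]
ee_rot: [-0.002, 0.931, 0.364, 0.001]
ft_force: [0.3, 0.2, -0.6]
grip_width: 0.056
pos [ 0.4252 -0.2746  0.2443] yaw -47.31 tilt z [ 0.001   0.0049 -1.    ] F [ 0.27  0.21 -0.63] grip 0.056 t 8.775 rows needed 1
[-0.17 -0.23  0.49] [-0.332  0.574  0.325]
stand x -73.8 y 3.3 seat_z 187.3 F stand 0.02 0.34 -0.63
```

```bash
python3 -m handwheel '[-0.2,-0.2,0.5,-0.33,0.3,0.3,0, 0,0,0,0,0,0,0, 0,0,0,0,0,0,0]'; python3 -c "
from h import *
st(-68,0,241)"
```

```text
time_s: 9.15
position: [0.4256, -0.2792, 0.2423]
ee_rot: [0.001, 0.933, 0.36, 0.001]
ft_force: [-0.3, -0.1, -0.9]
grip_width: 0.051
pos [ 0.4256 -0.2792  0.2423] yaw -47.74 tilt z [ 0.0024 -0.0018 -1.    ] F [-0.33 -0.07 -0.87] grip 0.051 t 9.15 rows needed 1
[ 0.17 -0.03  0.06] [-0.051  0.201  0.132]
stand x -70.0 y 0.5 seat_z 185.3 F stand -0.17 -0.3 -0.87
```

Aligned. Check with the side view before passing over the tip.

```bash
python3 -c "
from h import *
c=camera('side'); save(c,'s5')
cv2.imwrite('pics/s5z.png',cv2.resize(c['img'][200:300,230:350],(720,600),interpolation=cv2.INTER_CUBIC)[...,::-1])
st(-50,0,241)"
```

```text
pos [ 0.4257 -0.2792  0.2424] yaw -47.74 tilt z [ 0.0025 -0.0019 -1.    ] F [-0.1  -0.49 -0.25] grip 0.054 t 9.2 rows needed 1
[ 0.18 -0.03  0.06] [-0.052  1.996  0.142]
stand x -70.0 y 0.5 seat_z 185.4 F stand 0.3 -0.41 -0.25
```

View pics/s5z.png

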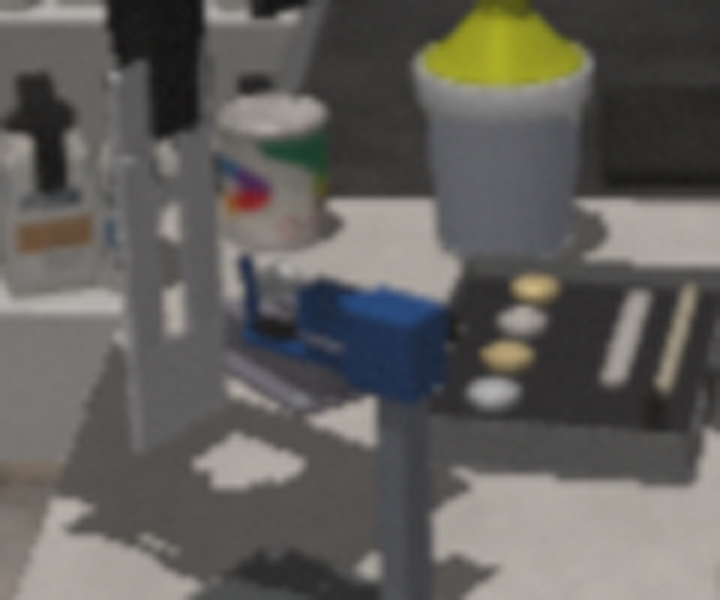

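```bash
python3 -m handwheel '[0.2,0,0,-0.05,1.5,0.1,0, 0,0,0,0,1.2,0,0, 0,0,0,0,0,0,0]'; python3 -c "
from h import *
st(-24,0,241)"
```

```text
time_s: 9.57
position: [0.4455, -0.302, 0.2421]
ee_rot: [0.001, 0.933, 0.36, 0.001]
ft_force: [-0.1, 0.5, -1.3]
grip_width: 0.054
pos [ 0.4455 -0.302   0.2421] yaw -47.76 tilt z [ 0.0021 -0.0013 -1.    ] F [-0.06  0.47 -1.3 ] grip 0.054 t 9.575 rows needed 1
[ 0.14 -0.04  0.04] [0.014 1.577 0.116]
stand x -39.8 y -0.1 seat_z 185.1 F stand -0.39 0.28 -1.3
```

```bash
python3 -m handwheel '[0,0,0,0,0.9,0,0, 0,0,0,0,0.8,0,0, 0,0,0,0,0,0,0, 0,0,0,0,0,0,0]'; python3 -c "
from h import *
st(-20.3,0,225)"
```

```text
time_s: 10.07
position: [0.4575, -0.3153, 0.2416]
ee_rot: [0.0, 0.933, 0.36, 0.0]
ft_force: [0.7, 0.2, -1.7]
grip_width: 0.051
pos [ 0.4575 -0.3153  0.2416] yaw -47.76 tilt z [ 1.e-03 -2.e-04 -1.e+00] F [ 0.71  0.18 -1.73] grip 0.051 t 10.075 rows needed 1
[ 0.04 -0.04  0.04] [0.016 0.159 1.662]
stand x -21.9 y -0.2 seat_z 184.6 F stand 0.34 0.65 -1.73
```

```bash
python3 -m handwheel '[0,0,0,0,0.15,0,0, 0,0,0,0,0,0,0, 0,0,0,0,0,0,0]'; python3 -c "
from h import *
import pickle
c=camera('side'); save(c,'s6'); pickle.dump((c,sensors.state()),open('s6.pkl','wb'))
cv2.imwrite('pics/s6z.png',cv2.resize(c['img'][200:300,230:350],(720,600),interpolation=cv2.INTER_CUBIC)[...,::-1])
st(-20.3,0,225)"; python3 chk.py s6.pkl | head -3
```

```text
time_s: 10.45
position: [0.4581, -0.3159, 0.2417]
ee_rot: [-0.0, 0.933, 0.36, 0.0]
ft_force: [-0.5, 0.8, 0.5]
grip_width: 0.051
pos [ 0.4581 -0.3159  0.2417] yaw -47.75 tilt z [ 6.e-04  3.e-04 -1.e+00] F [-1.09 -1.06 -1.96] grip 0.053 t 10.5 rows needed 1
[ 0.01 -0.04  0.05] [0.01  0.066 1.671]
stand x -21.0 y -0.1 seat_z 184.7 F stand 0.05 -1.52 -1.96
724
x [-29.4  -9.1  28.1] y [-2.7  1.3  4.4] z [ 29.3  93.  157.9 160.6]
plane y = 0.0087 x + 0.0009 z + 1.16 at z=57: 1.210157209552881
```

View pics/s6z.png

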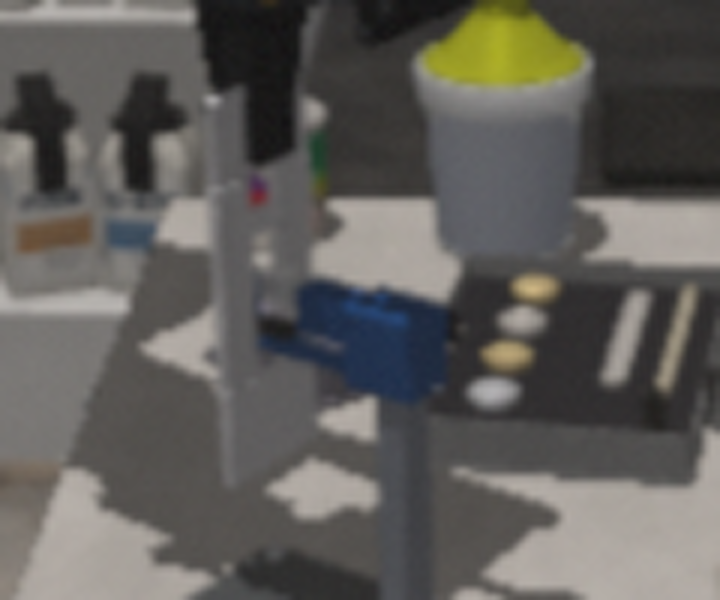

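```bash
python3 -m handwheel '[0,0,0,0,0.06,0.5,0, 0,0,0,0,0,0.5,0, 0,0,0,0,0,0,0, 0,0,0,0,0,0,0]'; python3 -c "
from h import *
st(-20.3,0,225)"
```

```text
time_s: 11.0
position: [0.4584, -0.3162, 0.2307]
ee_rot: [-0.0, 0.933, 0.36, 0.0]
ft_force: [-0.3, -0.3, -1.0]
grip_width: 0.051
pos [ 0.4584 -0.3162  0.2307] yaw -47.75 tilt z [ 1.e-04  8.e-04 -1.e+00] F [-0.28 -0.29 -1.02] grip 0.051 t 11.0 rows needed 1
[-0.03 -0.03  0.05] [0.009 0.029 0.569]
stand x -20.6 y -0.1 seat_z 173.7 F stand 0.02 -0.4 -1.02
```

```bash
python3 -m handwheel '[0,0,0,0,0,0.3,0, 0,0,0,0,0,0.2,0, 0,0,0,0,0,0,0]'; python3 -c "
from h import *
st(-20.3,0,225)"; python3 -m handwheel '[0,0,0,0,0,0.3,0, 0,0,0,0,0,0,0]'; python3 -c "
from h import *
st(-20.3,0,225)"
```

```text
time_s: 11.38
position: [0.4581, -0.3158, 0.2255]
ee_rot: [-0.001, 0.933, 0.36, -0.0]
ft_force: [0.1, 0.5, -0.0]
grip_width: 0.05
pos [ 0.4581 -0.3158  0.2255] yaw -47.75 tilt z [-7.0e-04  1.7e-03 -1.0e+00] F [ 0.08  0.55 -0.01] grip 0.05 t 11.375 rows needed 1
[-0.1  -0.03  0.05] [0.008 0.079 0.046]
stand x -21.1 y -0.1 seat_z 168.5 F stand -0.35 0.43 -0.01
time_s: 11.62
position: [0.4572, -0.3148, 0.2221]
ee_rot: [-0.002, 0.933, 0.36, -0.001]
ft_force: [-0.7, 0.4, -0.6]
grip_width: 0.056
pos [ 0.4572 -0.3148  0.2221] yaw -47.74 tilt z [-0.0029  0.0039 -1.    ] F [-0.7   0.41 -0.56] grip 0.056 t 11.625 rows needed 1
[-0.28 -0.03  0.06] [ 0.004  0.215 -0.295]
stand x -22.5 y -0.0 seat_z 165.1 F stand -0.77 -0.24 -0.56
```

```bash
python3 -m handwheel '[-0.25,0,0,0,0.2,0.25,0, -0.1,0,0,0,0.1,0.2,0]'; python3 -c "
from h import *
st(-20.3,0,215)"; python3 -m handwheel '[-0.1,0,0,0,0.1,0.2,0, 0,0,0,0,0,0,0]'; python3 -c "
from h import *
st(-20.3,0,215)"
```

```text
time_s: 11.88
position: [0.4583, -0.316, 0.2169]
ee_rot: [-0.001, 0.933, 0.361, -0.0]
ft_force: [-2.7, 2.3, 0.1]
grip_width: 0.054
pos [ 0.4583 -0.316   0.2169] yaw -47.73 tilt z [-0.0011  0.0016 -1.    ] F [-2.74  2.26  0.05] grip 0.054 t 11.875 rows needed 1
[-0.11 -0.02  0.07] [0.005 0.049 0.186]
stand x -20.8 y -0.0 seat_z 159.9 F stand -3.51 -0.51 0.05
time_s: 12.12
position: [0.4583, -0.316, 0.2139]
ee_rot: [-0.001, 0.933, 0.361, -0.0]
ft_force: [-0.9, 1.0, -1.9]
grip_width: 0.054
pos [ 0.4583 -0.316   0.2139] yaw -47.73 tilt z [-0.0018  0.0024 -1.    ] F [-0.86  0.96 -1.92] grip 0.054 t 12.125 rows needed 1
[-0.17 -0.01  0.07] [ 0.004  0.047 -0.106]
stand x -20.8 y -0.0 seat_z 156.9 F stand -1.29 0.01 -1.92
```

```bash
python3 -m handwheel '[-0.15,0,0,0,0.06,0.25,0, 0,0,0,0,0,0.2,0, 0,0,0,0,0,0,0]'; python3 -c "
from h import *
st(-20.3,0,205)"
```

```text
time_s: 12.5
position: [0.4583, -0.3161, 0.2086]
ee_rot: [-0.001, 0.933, 0.361, -0.0]
ft_force: [-1.6, 2.1, -2.0]
grip_width: 0.056
pos [ 0.4583 -0.3161  0.2086] yaw -47.73 tilt z [-0.001   0.0014 -1.    ] F [-1.58  2.05 -1.97] grip 0.056 t 12.5 rows needed 1
[-0.1  -0.01  0.07] [0.005 0.043 0.36 ]
stand x -20.7 y -0.0 seat_z 151.6 F stand -2.59 0.21 -1.97
```

```bash
python3 -m handwheel '[-0.1,0,0,0,0.05,0.2,0, 0,0,0,0,0,0,0]'; python3 -c "
from h import *
st(-20.3,0,205)"; python3 -m handwheel '[0,0,0,0,0,0.15,0, 0,0,0,0,0,0,0]'; python3 -c "
from h import *
st(-20.3,0,205)"
```

```text
time_s: 12.75
position: [0.4589, -0.3166, 0.2061]
ee_rot: [0.0, 0.933, 0.361, 0.0]
ft_force: [-1.0, 1.3, -3.8]
grip_width: 0.051
pos [ 0.4589 -0.3166  0.2061] yaw -47.73 tilt z [ 6.e-04 -2.e-04 -1.e+00] F [-0.98  1.29 -3.83] grip 0.051 t 12.75 rows needed 1
[ 0.03 -0.02  0.07] [ 0.002 -0.036  0.113]
stand x -19.9 y -0.0 seat_z 149.1 F stand -1.61 0.14 -3.83
time_s: 13.0
position: [0.46, -0.3179, 0.205]
ee_rot: [0.002, 0.933, 0.36, 0.001]
ft_force: [-0.4, 0.6, -4.3]
grip_width: 0.054
pos [ 0.46   -0.3179  0.205 ] yaw -47.74 tilt z [ 0.0034 -0.0031 -1.    ] F [-0.43  0.62 -4.27] grip 0.054 t 13.0 rows needed 1
[ 0.26 -0.02  0.06] [ 0.005 -0.205 -0.005]
stand x -18.3 y -0.0 seat_z 148.0 F stand -0.75 0.1 -4.27
```

```bash
python3 -m handwheel '[0.2,0,0,0,-0.15,0.1,0, 0,0,0,0,0,0.05,0]'; python3 -c "
from h import *
st(-20.3,0,205)"; python3 -m handwheel '[0,0,0,0,0,0.1,0, 0,0,0,0,0,0,0]'; python3 -c "
from h import *
st(-20.3,0,205)"
```

```text
time_s: 13.25
position: [0.4603, -0.3183, 0.2044]
ee_rot: [0.003, 0.933, 0.36, 0.001]
ft_force: [0.0, 0.2, -1.9]
grip_width: 0.056
pos [ 0.4603 -0.3183  0.2044] yaw -47.75 tilt z [ 0.0045 -0.0042 -1.    ] F [ 0.01  0.17 -1.9 ] grip 0.056 t 13.25 rows needed 1
[ 0.35 -0.03  0.05] [ 0.005 -0.256 -0.061]
stand x -17.7 y -0.1 seat_z 147.4 F stand -0.11 0.12 -1.9
time_s: 13.5
position: [0.461, -0.3191, 0.204]
ee_rot: [0.004, 0.933, 0.36, 0.002]
ft_force: [0.2, 0.3, -1.4]
grip_width: 0.05
pos [ 0.461  -0.3191  0.204 ] yaw -47.75 tilt z [ 0.0064 -0.0061 -1.    ] F [ 0.18  0.31 -1.42] grip 0.05 t 13.5 rows needed 1
[ 0.51 -0.03  0.05] [ 0.008 -0.36  -0.101]
stand x -16.7 y -0.1 seat_z 147.0 F stand -0.11 0.34 -1.42
```

```bash
python3 -m handwheel '[0.5,0,0,0,-0.35,0,0, 0,0,0,0,0,0,0]'; python3 -c "
from h import *
st(-20,0,203)"
```

```text
time_s: 13.75
position: [0.4586, -0.3164, 0.2041]
ee_rot: [-0.0, 0.933, 0.36, 0.0]
ft_force: [-0.5, 0.6, -0.3]
grip_width: 0.055
pos [ 0.4586 -0.3164  0.2041] yaw -47.75 tilt z [ 4.e-04  4.e-04 -1.e+00] F [-0.5   0.57 -0.35] grip 0.055 t 13.75 rows needed 1
[-0.   -0.04  0.05] [0.007 0.029 0.115]
stand x -20.3 y -0.1 seat_z 147.1 F stand -0.76 0.02 -0.35
```

```bash
python3 -m handwheel '[0,0,0,0,0,0.1,0, 0,0,0,0,0,0,0]'; python3 -c "
from h import *
st(-20,0,203)"; python3 -m handwheel '[0.1,0,0,0,0,0.1,0]'; python3 -c "
from h import *
st(-20,0,203)"
```

```text
time_s: 14.0
position: [0.4588, -0.3166, 0.2036]
ee_rot: [0.0, 0.933, 0.36, 0.0]
ft_force: [-0.7, 0.2, 0.2]
grip_width: 0.051
pos [ 0.4588 -0.3166  0.2036] yaw -47.75 tilt z [ 9.e-04 -1.e-04 -1.e+00] F [-0.71  0.17  0.19] grip 0.051 t 14.0 rows needed 1
[ 0.04 -0.04  0.05] [0.004 0.006 0.056]
stand x -20.1 y -0.0 seat_z 146.6 F stand -0.6 -0.42 0.19
time_s: 14.12
position: [0.4589, -0.3166, 0.203]
ee_rot: [-0.0, 0.933, 0.36, 0.0]
ft_force: [-0.6, 1.3, 4.4]
grip_width: 0.051
pos [ 0.4589 -0.3166  0.203 ] yaw -47.75 tilt z [ 0.e+00  9.e-04 -1.e+00] F [-0.55  1.32  4.45] grip 0.051 t 14.125 rows needed 1
[-0.04 -0.03  0.05] [ 0.003 -0.005  0.   ]
stand x -19.9 y -0.0 seat_z 146.0 F stand -1.35 0.48 4.45
```

```bash
python3 -m handwheel '[0,0,0,0,0,0.06,0]'; python3 -c "
from h import *
st(-20,0,203)"; python3 -m handwheel '[0,0,0,0,0,0.06,0]'; python3 -c "
from h import *
st(-20,0,203)"
```

```text
time_s: 14.25
position: [0.4589, -0.3167, 0.2029]
ee_rot: [-0.0, 0.933, 0.36, 0.0]
ft_force: [-1.5, 0.9, 4.6]
grip_width: 0.052
pos [ 0.4589 -0.3167  0.2029] yaw -47.75 tilt z [ 1.e-04  7.e-04 -1.e+00] F [-1.52  0.92  4.64] grip 0.052 t 14.25 rows needed 1
[-0.03 -0.03  0.05] [ 0.004 -0.009 -0.009]
stand x -19.9 y -0.0 seat_z 145.9 F stand -1.7 -0.51 4.64
time_s: 14.38
position: [0.4589, -0.3167, 0.2029]
ee_rot: [-0.0, 0.933, 0.36, 0.0]
ft_force: [-1.6, 1.5, 5.1]
grip_width: 0.058
pos [ 0.4589 -0.3167  0.2029] yaw -47.74 tilt z [ 2.e-04  5.e-04 -1.e+00] F [-1.6   1.5   5.11] grip 0.058 t 14.375 rows needed 1
[-0.02 -0.03  0.06] [ 0.005 -0.009 -0.014]
stand x -19.9 y -0.0 seat_z 145.9 F stand -2.19 -0.17 5.11
```

```bash
python3 -m handwheel '[0,0,0,0,0,0.11,0]'; python3 -c "
from h import *
st(-20,0,203)"; python3 -m handwheel '[0,0,0,0,0,0.12,0]'; python3 -c "
from h import *
st(-20,0,203)"
```

```text
time_s: 14.5
position: [0.4589, -0.3167, 0.2025]
ee_rot: [-0.0, 0.933, 0.361, 0.0]
ft_force: [-2.5, 1.9, 7.1]
grip_width: 0.054
pos [ 0.4589 -0.3167  0.2025] yaw -47.74 tilt z [ 4.e-04  3.e-04 -1.e+00] F [-2.48  1.91  7.06] grip 0.054 t 14.5 rows needed 1
[ 0.   -0.03  0.06] [ 0.005 -0.009 -0.049]
stand x -19.9 y -0.1 seat_z 145.5 F stand -3.08 -0.56 7.06
time_s: 14.62
position: [0.4589, -0.3167, 0.2023]
ee_rot: [0.0, 0.933, 0.361, 0.0]
ft_force: [-1.9, 1.6, 9.9]
grip_width: 0.056
pos [ 0.4589 -0.3167  0.2023] yaw -47.73 tilt z [ 5.e-04 -1.e-04 -1.e+00] F [-1.93  1.64  9.89] grip 0.056 t 14.625 rows needed 1
[ 0.02 -0.02  0.07] [ 0.005 -0.008 -0.068]
stand x -19.9 y -0.0 seat_z 145.3 F stand -2.51 -0.32 9.89
```

```bash
python3 -m handwheel '[0,0,0,0,0,0.12,0]'; python3 -m handwheel '[0,0,0,0,0,0.12,0]';  python3 -c "
from h import *
st(-20,0,203)"
```

```text
time_s: 14.75
position: [0.4589, -0.3167, 0.2023]
ee_rot: [0.0, 0.933, 0.361, 0.0]
ft_force: [-2.6, 1.7, 9.3]
grip_width: 0.052
time_s: 14.88
position: [0.4589, -0.3166, 0.2024]
ee_rot: [0.001, 0.933, 0.361, 0.0]
ft_force: [-2.5, 2.0, 9.5]
grip_width: 0.055
pos [ 0.4589 -0.3166  0.2024] yaw -47.71 tilt z [ 1.e-03 -9.e-04 -1.e+00] F [-2.52  2.04  9.53] grip 0.055 t 14.875 rows needed 1
[ 0.08 -0.01  0.09] [ 0.001 -0.006 -0.065]
stand x -19.9 y -0.0 seat_z 145.4 F stand -3.21 -0.5 9.53
```

```bash
python3 -m handwheel '[0,0,0,0,0,0.135,0, 0,0,0,0,0,0.135,0]'; python3 -m handwheel '[0,0,0,0,0,0.135,0, 0,0,0,0,0,0.135,0]'; python3 -m handwheel '[0,0,0,0,0,0.135,0, 0,0,0,0,0,0.135,0]'; python3 -c "
from h import *
import pickle
st(-20,0,203)
c=camera('side'); save(c,'s7'); pickle.dump((c,sensors.state()),open('s7.pkl','wb'))
cv2.imwrite('pics/s7z.png',cv2.resize(c['img'][200:300,230:350],(720,600),interpolation=cv2.INTER_CUBIC)[...,::-1])
"; python3 chk.py s7.pkl|head -3
```

```text
time_s: 15.12
position: [0.4589, -0.3166, 0.2022]
ee_rot: [0.001, 0.933, 0.361, 0.0]
ft_force: [-1.3, 2.3, 10.1]
grip_width: 0.056
time_s: 15.38
position: [0.4588, -0.3165, 0.2022]
ee_rot: [0.002, 0.933, 0.361, 0.0]
ft_force: [-2.2, 1.7, 9.6]
grip_width: 0.053
time_s: 15.62
position: [0.4588, -0.3165, 0.2023]
ee_rot: [0.002, 0.932, 0.361, 0.001]
ft_force: [-1.2, 1.0, 10.6]
grip_width: 0.054
pos [ 0.4588 -0.3165  0.2023] yaw -47.65 tilt z [ 0.0027 -0.0038 -1.    ] F [-1.19  1.01 10.63] grip 0.054 t 15.625 rows needed 1
[0.27 0.03 0.15] [-0.004  0.009 -0.074]
stand x -20.1 y 0.0 seat_z 145.3 F stand -1.55 -0.21 10.63
687
x [-29.9  -8.2  27.3] y [-3.   1.1  4.2] z [ 29.2 100.7 158.8 159.6]
plane y = 0.0023 x + -0.0063 z + 1.60 at z=57: 1.2429550124213828
```

View pics/s7z.png

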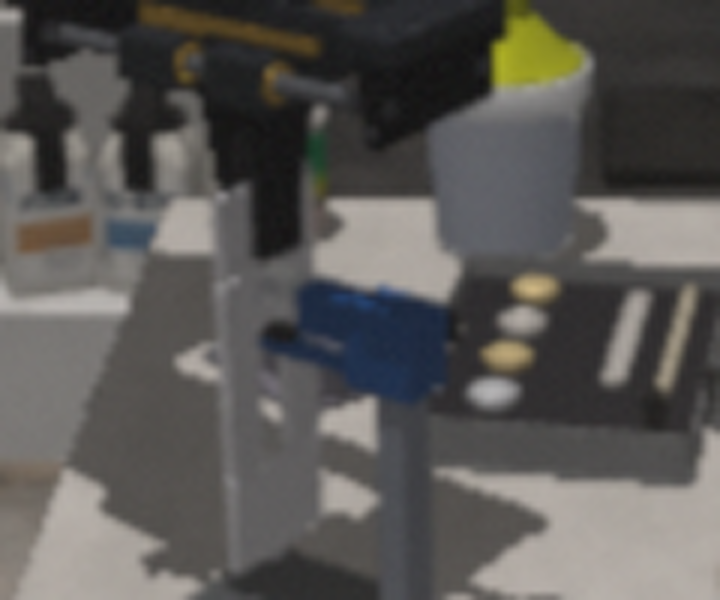

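```bash
python3 -m handwheel '[0.2,0,0,0,0,0.15,0, 0,0,0,0,0,0.15,0]'; python3 -m handwheel '[0,0,0,0,0,0.155,0]'; python3 -m handwheel '[0,0,0,0,0,0.155,0]'; python3 -m handwheel '[0,0,0,0,0,0.155,0, 0,0,0,0,0,0.155,0]'; python3 -c "
from h import *
st(-20,0,203)
"
```

```text
time_s: 15.92
position: [0.4589, -0.3166, 0.2021]
ee_rot: [0.001, 0.932, 0.361, 0.0]
ft_force: [-2.7, 1.7, 10.0]
grip_width: 0.056
time_s: 16.05
position: [0.4589, -0.3166, 0.2021]
ee_rot: [0.002, 0.932, 0.361, 0.0]
ft_force: [-3.0, 1.8, 10.9]
grip_width: 0.053
time_s: 16.18
position: [0.4589, -0.3165, 0.202]
ee_rot: [0.002, 0.932, 0.362, 0.0]
ft_force: [-2.7, 1.5, 11.6]
grip_width: 0.055
time_s: 16.42
position: [0.4589, -0.3164, 0.2021]
ee_rot: [0.003, 0.932, 0.362, 0.0]
ft_force: [-1.7, 1.5, 10.3]
grip_width: 0.057
pos [ 0.4589 -0.3164  0.2021] yaw -47.59 tilt z [ 0.0024 -0.0046 -1.    ] F [-1.72  1.45 10.3 ] grip 0.057 t 16.425 rows needed 1
[0.29 0.08 0.21] [-0.009  0.012 -0.091]
stand x -20.1 y 0.1 seat_z 145.1 F stand -2.23 -0.3 10.3
```

```bash
python3 -m handwheel '[0.2,0,0,0,0,-0.03,0, 0,0,0,0,0,0,0]'; python3 -c "
from h import *
st(-20,0,203)
"
```

```text
time_s: 16.68
position: [0.4588, -0.3164, 0.2035]
ee_rot: [0.001, 0.932, 0.362, -0.0]
ft_force: [-0.4, 0.7, 1.9]
grip_width: 0.057
pos [ 0.4588 -0.3164  0.2035] yaw -47.58 tilt z [ 6.0e-04 -2.8e-03 -1.0e+00] F [-0.42  0.66  1.95] grip 0.057 t 16.675 rows needed 1
[0.14 0.08 0.22] [-0.009  0.013  0.045]
stand x -20.1 y 0.1 seat_z 146.5 F stand -0.78 0.13 1.95
```

Seat contact is light at 146.5 mm, which matches the saddle. Opening the gripper.

```bash
python3 -m handwheel '[0,0,0,0,0,0,0.35, 0,0,0,0,0,0,0.35, 0,0,0,0,0,0,0.35, 0,0,0,0,0,0,0.35]'; python3 -c "
from h import *
st(-20,0,203)
"
```

```text
time_s: 17.18
position: [0.4589, -0.3166, 0.2021]
ee_rot: [0.001, 0.932, 0.362, -0.0]
ft_force: [-1.0, -0.4, 0.3]
grip_width: 0.333
pos [ 0.4589 -0.3166  0.2021] yaw -47.59 tilt z [ 4.0e-04 -2.4e-03 -1.0e+00] F [-1.01 -0.44  0.31] grip 0.333 t 17.175 rows needed 1
[0.12 0.08 0.21] [-0.005 -0.002 -0.088]
stand x -20.0 y 0.1 seat_z 145.1 F stand -0.35 -1.05 0.31
```

Fz is about 0, so the gripper is clear. Lifting straight up.

```bash
python3 -m handwheel '[0,0,0,0,0,-1,0.35, 0,0,0,0,0,-2,0.35, 0,0,0,0,0,-4,0.35, 0,0,0,0,0,-4,0.35, 0,0,0,0,0,-3,0.35]'; python3 -m handwheel '[0,0,0,-5,-3,-2,0.35, 0,0,0,-5,-3,0,0.35, 0,0,0,-5,-3,0,0.35, 0,0,0,0,0,0,0.35]'; python3 -c "
from h import *
import pickle
s=sensors.state(); print(s['position'],s['ft_force'],s['time_s'])
for n in ('side','top'):
    c=camera(n); save(c,n+'8'); pickle.dump(c,open(n+'8.pkl','wb'))
c=pickle.load(open('side8.pkl','rb'));cv2.imwrite('pics/side8z.png',cv2.resize(c['img'][200:300,230:350],(720,600),interpolation=cv2.INTER_CUBIC)[...,::-1])
c=pickle.load(open('top8.pkl','rb'));cv2.imwrite('pics/top8z.png',cv2.resize(c['img'][230:330,310:430],(720,600),interpolation=cv2.INTER_CUBIC)[...,::-1])
for n in ('side','top'):
    P=pts(pickle.load(open(n+'8.pkl','rb'))).reshape(-1,3); d=P[:,:2]-SC; x=d@EX*1000;y=d@EY*1000;z=P[:,2]*1000
    m=(abs(x+20)<10)&(abs(y)<35)&(z>176)&(z<225); print(n,m.sum(),'top z',np.percentile(z[m],[50,95,100]).round(1),'x',np.median(x[m]).round(1),'y',np.percentile(y[m],[1,99]).round(1))
    m=(abs(x+20)<8)&(abs(y)<35)&(z>46)&(z<120); Q=np.c_[x,y,z][m]
    if m.sum()>20:
        k=np.linalg.lstsq(np.c_[Q[:,1:],np.ones(len(Q))],Q[:,0],rcond=None)[0]; print('plane x=',k.round(3),'zmin',np.percentile(Q[:,2],[0,1]).round(1))
"
```

```text
time_s: 17.8
position: [0.458, -0.3154, 0.3458]
ee_rot: [-0.001, 0.932, 0.362, -0.001]
ft_force: [0.2, -0.4, -0.7]
grip_width: 0.351
time_s: 18.3
position: [0.2843, -0.3532, 0.3734]
ee_rot: [0.007, 0.932, 0.363, -0.0]
ft_force: [0.8, 0.8, -0.4]
grip_width: 0.349
[ 0.28434409 -0.35318834  0.37342965] [ 0.84077276  0.7820448  -0.39106643] 18.3
side 218 top z [192.9 207.7 208.7] x -18.7 y [-28.4  27.3]
plane x= [-1.0000e-03 -1.0000e-02 -1.8044e+01] zmin [46.1 46.4]
top 101 top z [206.7 211.9 214.8] x -20.4 y [-25.1  28.3]
plane x= [ 3.8000e-02  9.0000e-03 -2.2738e+01] zmin [46.8 46.8]
```

View pics/side8z.png

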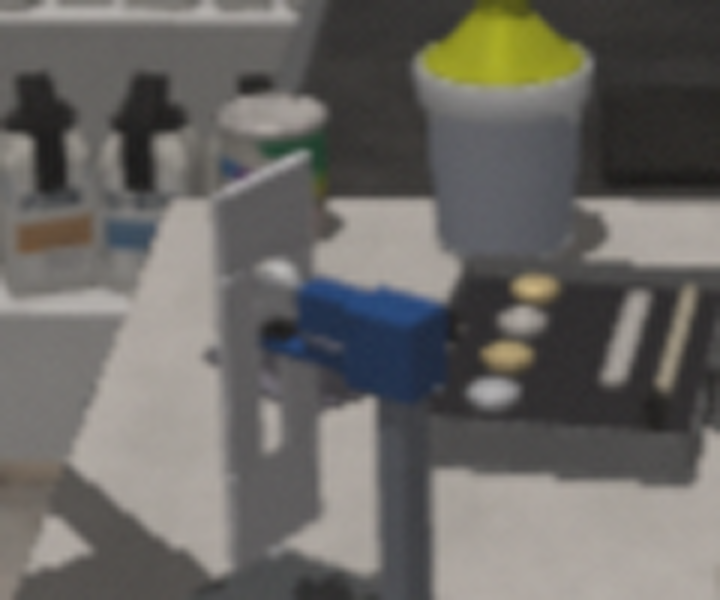

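View pics/top8.png

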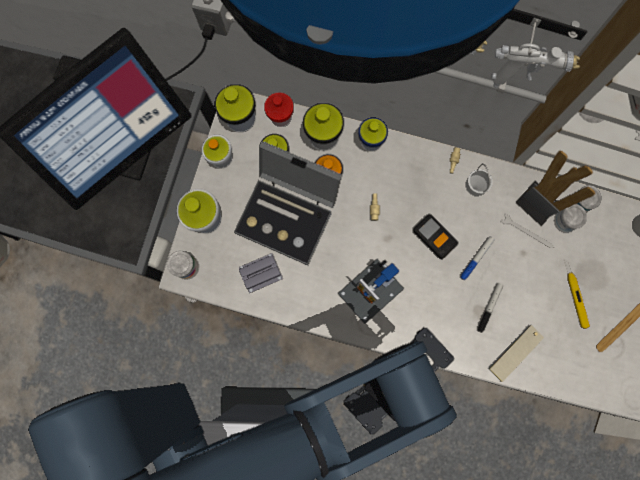

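```bash
python3 -m handwheel '[0,0,0,0,0,0,0.35, 0,0,0,0,0,0,0.35]'; python3 -c "
from h import *
print(manip.close_job())"
```

```text
time_s: 18.65
position: [0.2893, -0.3525, 0.3735]
ee_rot: [0.007, 0.931, 0.366, 0.001]
ft_force: [-0.3, 0.4, 0.4]
grip_width: 0.352
the job is handed in; nothing more can be done
None
```

The plate is hung on the blue hook with its marked face outward, and the job is handed in at about 18.7 s; no verdict was reported.

**What I did:** I took the plate from the rack, passed its slot over the hook tip and lowered it past the spring catch. I then pressed it on the saddle at about 10.5–13 N for well over half a second. That figure is the wrist force plus about 1.2 N for the plate's weight. I then let go, lifted clear and backed away.

**Last checks:**
- **Seated:** the depth readings put the plate's lower edge 44–47 mm above the bench, depending on the camera. From its top edge, the slot end is at about 146 mm, which matches the saddle height I measured by sight and felt as contact, about 6 mm above mid setting.
- **Catch:** the side picture shows the white roller standing out in the plate's window. I felt it snap in when the downward pull dropped away.
- **Orientation:** the plate is upright within about 0.01 rad and square to the stand, with the bare back to the post. The top picture shows the orange and yellow face outward.
- **Bystanders:** to the eye, nothing else in the top picture has moved. I did not measure their positions again.

**Disagreements:**
- The side and top cameras place the plate 2–4 mm apart along the hook. The calibration is good to about 2 mm, and both readings are within tolerance.
- While pressing, the wrist also read 1.5–3 N of sideways force, outward. I did not find the cause, and it fell away on unloading.

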